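# Change over the sugar-flower drying station

### The job

First pull up the spring plunger and slide the drying lamp aside, letting the plunger drop into the park hole near the tube's end on the robot's left. Then pull every empty former off its rail and stand it upright in the metal tray, and slide every flower former standing on the table onto a free rail until it is fully home and snaps in. Finally pull the plunger again, bring the lamp back to the work hole behind the middle of the rails and let the plunger drop fully in; tip over none of the bottles and the jar.

Things in the scene. Friction and masses are not known exactly. Their poses are not given: they have to be found in the camera images.
- station: fixed drying station: grey base plate 8 mm thick, four aluminium T-slot rails side by side (y = -174, -118, -62, -6 mm), behind them at x = 115 mm a square steel tube 20 mm wide along y (-207 to 207 mm), top at z = 65 mm, three 12 mm holes in its top. Origin on the table; x points into the rails, away from the robot, y left, z up
- lamp (a joint): drying-lamp carriage along the tube, m: 0 at the park hole, 0.12 middle hole, 0.24 work hole; grows to station -y; range -0.02 to 0.30, friction 1.5 N. Carriage 38 x 44 mm, top 85 mm above the table; its white hood (80 mm across, 101 to 131 mm above the table) hangs on an arm 115 mm towards the robot, over the rails
- plunger (a joint): spring plunger on the carriage, m up: 0 pin fully down in a hole, 0.009 pin resting on the tube between holes, end stop 0.016. The spring pushes down with 4 N at 0, 7 N at the top. The carriage slides only with the pin above 0.009; the 8 mm round-nosed pin falls into a hole when within about 2 mm of its centre
- knob (a point): centre of the plunger's black round pull knob, 26 mm across, 25 mm high, axis upright, above the carriage (118 mm above the table with the pin down; rises with the plunger); the carriage top is 33 mm below this point
- hole_park (a point): mouth of the park hole, nearest the tube's left (+y) end, clear of the rails (station x 115, y 150 mm)
- hole_middle (a point): mouth of the middle hole (station x 115, y 30 mm), not used in this job
- hole_work (a point): mouth of the work hole, behind the middle of the four rails (station x 115, y -90 mm)
- tray: fixed shallow aluminium tray 130 (x) x 170 (y) x 28 mm, walls and floor 4 to 5 mm; origin under its centre on the table, z up
- bay0 (a point): rail 0 from the right: where a former's origin lies when snapped home (station x 0, z 8 mm = slot floor). Slot 38 mm wide, 8 mm high, under 3 mm lips with a 26 mm gap, lip tops z 19 mm. Enter from -x: pointed noses at x -49, lips from x -36, stop at x 23.5 mm. A spring bump (3 mm high, about 4 N to pass, in or out) snaps into the notch at home
- bay1 (a point): rail 1 from the right: where a former's origin lies when snapped home (station x 0, z 8 mm = slot floor). Slot 38 mm wide, 8 mm high, under 3 mm lips with a 26 mm gap, lip tops z 19 mm. Enter from -x: pointed noses at x -49, lips from x -36, stop at x 23.5 mm. A spring bump (3 mm high, about 4 N to pass, in or out) snaps into the notch at home
- bay2 (a point): rail 2 from the right: where a former's origin lies when snapped home (station x 0, z 8 mm = slot floor). Slot 38 mm wide, 8 mm high, under 3 mm lips with a 26 mm gap, lip tops z 19 mm. Enter from -x: pointed noses at x -49, lips from x -36, stop at x 23.5 mm. A spring bump (3 mm high, about 4 N to pass, in or out) snaps into the notch at home
- bay3 (a point): rail 3 from the right: where a former's origin lies when snapped home (station x 0, z 8 mm = slot floor). Slot 38 mm wide, 8 mm high, under 3 mm lips with a 26 mm gap, lip tops z 19 mm. Enter from -x: pointed noses at x -49, lips from x -36, stop at x 23.5 mm. A spring bump (3 mm high, about 4 N to pass, in or out) snaps into the notch at home
- flower1: former with a white sugar flower (30 mm across, top at 66 mm), standing on the table; may be absent. White plastic, 120 g: foot 44 x 34 x 6 mm with a 17 mm notch across its underside, neck 20 mm wide (y), grip block 44 (x) x 34 (y) mm from 14 to 44 mm height. Origin: centre of underside, z up, x the sliding direction (either way round serves)
- flower2: former with a white sugar flower (30 mm across, top at 66 mm), standing on the table; may be absent. White plastic, 120 g: foot 44 x 34 x 6 mm with a 17 mm notch across its underside, neck 20 mm wide (y), grip block 44 (x) x 34 (y) mm from 14 to 44 mm height. Origin: centre of underside, z up, x the sliding direction (either way round serves)
- flower3: former with a white sugar flower (30 mm across, top at 66 mm), standing on the table; may be absent. White plastic, 120 g: foot 44 x 34 x 6 mm with a 17 mm notch across its underside, neck 20 mm wide (y), grip block 44 (x) x 34 (y) mm from 14 to 44 mm height. Origin: centre of underside, z up, x the sliding direction (either way round serves)
- flower4: former with a white sugar flower (30 mm across, top at 66 mm), standing on the table; may be absent. White plastic, 120 g: foot 44 x 34 x 6 mm with a 17 mm notch across its underside, neck 20 mm wide (y), grip block 44 (x) x 34 (y) mm from 14 to 44 mm height. Origin: centre of underside, z up, x the sliding direction (either way round serves)
- empty1: empty former, no flower (flat dark disc on top), 44 mm high, snapped in on a rail at the start; may be absent. White plastic, 120 g: foot 44 x 34 x 6 mm with a 17 mm notch across its underside, neck 20 mm wide (y), grip block 44 (x) x 34 (y) mm from 14 to 44 mm height. Origin: centre of underside, z up, x the sliding direction (either way round serves)
- empty2: empty former, no flower (flat dark disc on top), 44 mm high, snapped in on a rail at the start; may be absent. White plastic, 120 g: foot 44 x 34 x 6 mm with a 17 mm notch across its underside, neck 20 mm wide (y), grip block 44 (x) x 34 (y) mm from 14 to 44 mm height. Origin: centre of underside, z up, x the sliding direction (either way round serves)
- bottle_dye: small red bottle 30 mm across, 75 mm high, bystander; origin at its foot, z up
- bottle_glaze: white bottle 40 mm across, 100 mm high, bystander beyond the tube; origin at its foot, z up
- jar_beads: amber jar 48 mm across, 60 mm high, bystander; origin at its foot, z up

How it is judged:
By the outcome, as a careful person would: the job done as asked, in the order asked, and still so for the second after the job is handed in, with the robot touching nothing.
Of flower1, flower2, flower3, flower4 only 2 to 3 are there at a start; the rules pass over those that are not, and their reading is None.
Of empty1, empty2 only 1 to 2 are there at a start; the rules pass over those that are not, and their reading is None.
At some moment in a run one of flower1, flower2, flower3, flower4 may be knocked a few centimetres aside while the robot is not near it.
Once in a run the grip may slacken for a moment while it holds something.
It also fails if it takes over 210 s, if anything falls off the work surface, if the arm or the gripper's body presses on something with over 40 N, if the wrist force passes 120 N, or if a joint passes its speed limit or range.

### The arm

A 6-joint arm with a two-finger parallel gripper is mounted at the origin on the work surface. World frame = base frame: x ahead of the robot, y to its left, z up, the work surface at z = 0. Lengths are in m, angles in rad, forces in N, time in s.
With the tool pointing down it reaches from about 0.375 to 0.75 m from the base axis. Payload 9 kg.
Tool frame: the origin (TCP) lies between the finger pads; the fingertips stand 22 mm ahead of it and the grasp point (between the pads) lies 3 mm ahead of it (r.finger_overhang is the z of the fingertips in the tool frame, in m); z points along the fingers, y is the line along which they close (so a half turn about z gives the same grasp; the last joint's range is limited). The gripper opens to 85 mm and grips with 20 to 120 N. Pads are 22 mm wide; open, the fingers measure 114 mm over their backs; the gripper's body (76 mm by 85 mm) begins 54 mm behind the grasp point. The pads swing forward as they close: fully open they stand 13 mm farther back than shut.
Start: joints at [-1.448, 0.104, 0.097, 1.564, 0, 1.353], TCP at [0.201, -0.566, 0.253] pointing down, gripper open.
Joint ranges: [-2.99, 2.99], [-0.84, 1.86], [-1.1, 1.16], [-1.84, 2.11], [-1.51, 1.56], [-3.14, 3.14]. Speed limits (rad/s): [2.22, 2.22, 2.57, 3.14, 3.14, 3.14].

### API

Orientations are given as a rotation vector (axis times angle).
In Python, from rig import r gives the robot as it stands.
- The arm moves only by the shell command python3 -m inch 'ROWS' [FORCE]. ROWS is a JSON object whose one key "plan" holds a list of rows, each a list of 7 numbers: the shift along the tool's x, y, z in units of 30 mm (1.0 is 30 mm), then the turn, a rotation vector about the tool's x, y, z in units of 5 degrees (1.0 is 5 degrees), then the finger opening in mm, from 0 to 85.4. A call has 1 to 20 rows; each row shifts and turns the commanded pose from where the row before left it, along the tool's axes as they then stand; what a row does not reach is not made up. A row lasts 1/12 s, in which the tool goes at most 41.7 mm and 7.16 degrees, less where a joint would pass 70% of its speed; a pose out of reach is approached as far as the arm can. A call is refused whole if a number of a shift passes 1 or a number of a turn 1, either way. A call with a gripper value outside its range is refused whole. The fingers move at their own pace and stop on an object; FORCE is the grip in N (left out, the last holds). Time passes only in rows, so rows that do not move let the fingers close. It gives the time, the measured TCP pose, the force, the opening and the grip force at its end, in the units of the state.
- r.state(): the state, without advancing time (a new reading comes with each control period).
- r.capture(name): name is "scene" or "top" or "wrist"; returns the picture (420x560x3 uint8, red, green, blue); there is no depth.
- r.camera_info(name): a dict with "fx", "fy", "cx", "cy" (pixels), "R" (3x3) and "t" (3): a world point X has camera coordinates R X + t. Camera axes: x right, y down, z forward; pixel columns grow to the right and rows downward; lengths in m; the calibration is good to about 2 mm. A picture is of the moment at which its call begins: read the wrist's pose just before it. camera_info takes no time and is no camera call; for the wrist camera it gives the pose at the moment of the call.
- r.hand_in(): hands the job in; it is judged then, once.
The state is a dict: "time_s": time; "q": joint angles; "joint_velocities": joint speeds; "tau": joint torques, N m; "ee_pos": TCP position; "tool_rot": TCP orientation; "wrist_force": force on the tool from outside, world axes, zero at the start; "ft_torque": the same for the moment, N m; "grip_width": finger opening in m; "gripper_force": force on a finger pad.
Only numpy, scipy, OpenCV 4.12 (cv2) and the standard library are available. Lean on these libraries where they do the work, as an engineer would, in place of code of your own. Each camera call takes 0.05 s, during which the arm holds its last target. There are 200 camera calls.

## Working session

There is one attempt and no reset: what is moved stays moved. The work goes in short steps, Python scripts to look and compute and a shell command to move; the robot and the scene stay as the last step left them, time stands still between calls to the robot, and variables do not carry over. Pictures are saved under pics/ and viewed, at most 14 in all, crops included, and the job is handed in when it is done.

```bash
ls; mkdir -p pics; cat > look.py <<'E'
import sys,cv2
from rig import r
for n in sys.argv[2:]:
    cv2.imwrite(f"pics/{n}{sys.argv[1]}.png", r.capture(n)[:,:,::-1])
    c=r.camera_info(n); print(n,c['fx'],c['cx'],c['cy'],c['R'],c['t'])
s=r.state(); print({k:s[k] for k in('time_s','ee_pos','tool_rot','grip_width')})
E
python3 look.py 0 scene top
```

```text
pics
scene 429.28807805381143 279.5168666383349 209.94228361553635 [[ 0.60721378  0.79428315  0.02014208]
 [ 0.59135375 -0.43485664 -0.6791174 ]
 [-0.53065259  0.42428053 -0.73375327]] [-0.33584493 -0.24392422  1.52054481]
top 528.4051133897217 276.84324866633693 218.8759824503469 [[-0.01048567 -0.99991311  0.00798851]
 [-0.98715526  0.00907756 -0.15950579]
 [ 0.15941942 -0.00955842 -0.98716467]] [0.00365007 0.54907631 1.29704492]
{'time_s': 0.1, 'ee_pos': array([ 0.20052538, -0.56522209,  0.25260734]), 'tool_rot': array([-3.09492517e+00, -5.32569712e-01, -7.69967954e-05]), 'grip_width': 0.08545564724028491}
```

View pics/top0.png

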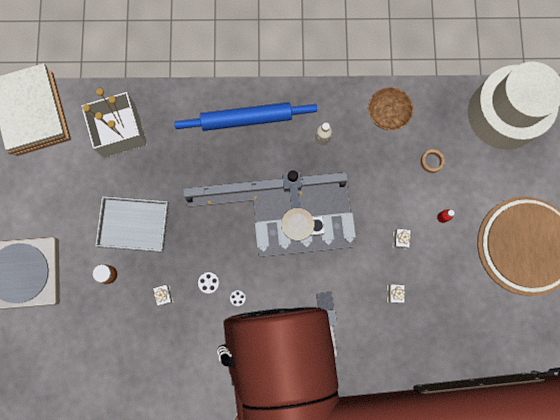

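View pics/scene0.png

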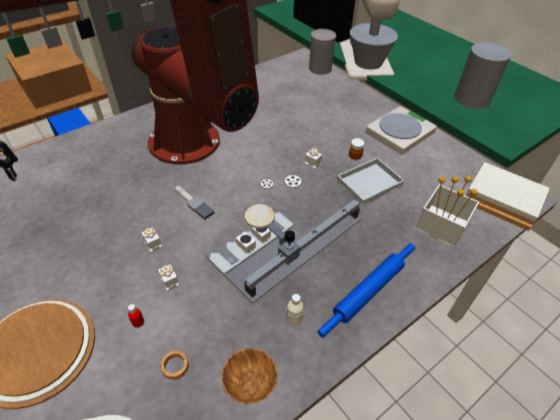

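The top view shows the tube running from (187,193) to (347,180) with the knob at (292,176) and the hood at (298,223). There are three flowers, at (162,295), (403,238) and (397,294). The tray is at (132,223), the jar at (105,273), and the dye bottle at (447,215). The scene view shows two empties at (245,242) and (262,232). I'll zoom in to get the station pose.

```bash
cat > h.py <<'E'
import numpy as np,cv2
from rig import r
def ray(n,u,v,z,c=None):
    c=c or r.camera_info(n);R=np.array(c['R']);t=np.array(c['t'])
    o=-R.T@t;d=R.T@np.array([(u-c['cx'])/c['fx'],(v-c['cy'])/c['fy'],1]);return o+d*(z-o[2])/d[2]
def proj(n,X,c=None):
    c=c or r.camera_info(n);p=np.array(c['R'])@X+np.array(c['t']);return np.array([c['fx']*p[0]/p[2]+c['cx'],c['fy']*p[1]/p[2]+c['cy']])
E
python3 - <<'E'
import cv2,numpy as np
im=cv2.imread('pics/top0.png')
a=cv2.resize(im[165:265,175:365],None,fx=4.2,fy=4.2,interpolation=cv2.INTER_CUBIC)
f=[cv2.resize(im[y-22:y+22,x-22:x+22],(176,176),interpolation=cv2.INTER_CUBIC) for x,y in((162,295),(403,238),(397,294))]
b=np.zeros((176,a.shape[1],3),np.uint8); b[:,:528]=np.hstack(f)
cv2.imwrite('pics/c0.png',np.vstack([a,b]))
E
```

```text
(no output)
```

View pics/c0.png

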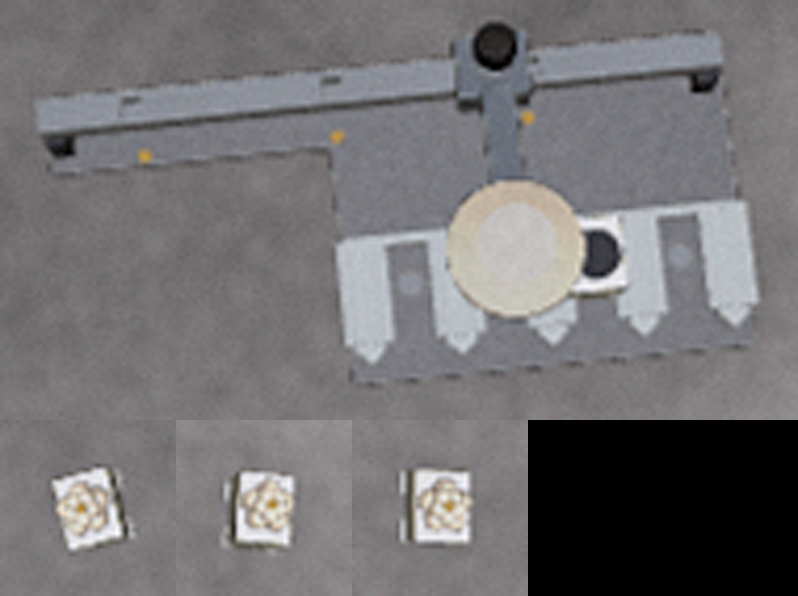

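```bash
cat > fit.py <<'E'
from h import *
from scipy.optimize import least_squares
C=[((125,207,65),(36,100)),((125,-207,65),(718,32)),((115,150,65),(130,104)),((115,30,65),(331,82)),((-49,-34,19),(462,352)),((-49,-90,19),(553,343)),((-49,-146,19),(645,333)),((-49,-202,19),(738,325)),((-49,22,19),(373,361))]
ci=r.camera_info('top')
P=np.array([p for p,_ in C])/1e3; U=np.array([(u/4.2+175-.4,v/4.2+165-.4) for _,u in [(0,q[1]) for q in C]])
def X(s,p): c,n=np.cos(s[2]),np.sin(s[2]);return np.array([s[0]+c*p[0]-n*p[1],s[1]+n*p[0]+c*p[1],p[2]])
f=lambda s:np.concatenate([proj('top',X(s,p),ci)-u for p,u in zip(P,U)])
s=least_squares(f,[.5,-.05,0]).x
print('cam',-np.array(ci['R']).T@ci['t']);print('station',s,np.round(f(s).reshape(-1,2),1).tolist())
for n,p in dict(work=(.115,-.09,.118),park=(.115,.15,.118),b0=(0,-.174,.008),b1=(0,-.118,.008),b2=(0,-.062,.008),b3=(0,-.006,.008)).items(): print(n,X(s,p).round(4))
print('knob',ray('top',495/4.2+174.6,45/4.2+164.6,.1305))
im=cv2.imread('pics/top0.png')
for i,(x,y) in enumerate(((162,295),(403,238),(397,294))):
    g=im[y-22:y+22,x-22:x+22]; m=(g.min(2)>150).astype(np.uint8)
    m=cv2.morphologyEx(m,cv2.MORPH_CLOSE,np.ones((5,5)))
    k=max(cv2.findContours(m,0,2)[0],key=cv2.contourArea)
    rc=cv2.minAreaRect(k);b=cv2.boxPoints(rc)+(x-22,y-22); w=[ray('top',*q,.044)[:2] for q in b]
    print(i,np.mean(w,0).round(4),rc,[(np.linalg.norm(w[j]-w[j-1])*1e3).round(1) for j in(1,2)],[np.degrees(np.arctan2(*(w[j]-w[j-1])[::-1])).round(1) for j in(1,2)])
for q in((100,248),(105,197),(168,201),(163,250)): print('tray',ray('top',*q,.028).round(4))
print('jar',ray('top',100,272,.06),'dye',ray('top',452,212,.075),'glaze',ray('top',325,126,.1))
E
python3 fit.py
```

```text
Traceback (most recent call last):
  File "fit.py", line 5, in <module>
    P=np.array([p for p,_ in C])/1e3; U=np.array([(u/4.2+175-.4,v/4.2+165-.4) for _,u in [(0,q[1]) for q in C]])
                                                   ~^~~~
TypeError: unsupported operand type(s) for /: 'tuple' and 'float'
```

```bash
sed -i 's/for _,u in \[(0,q\[1\]) for q in C\]/for _,(u,v) in C/' fit.py; python3 fit.py
```

```text
cam [0.3352877  0.01106318 1.36794861]
station [0.52169519 0.0165932  0.09257158] [[-0.3, -0.6], [0.3, -0.5], [0.2, 0.1], [-0.2, 0.6], [0.3, 0.1], [0.3, 0.0], [0.1, 0.2], [-0.5, -0.1], [-0.3, 0.2]]
work [ 0.6445 -0.0624  0.118 ]
park [0.6223 0.1766 0.118 ]
b0 [ 0.5378 -0.1567  0.008 ]
b1 [ 0.5326 -0.1009  0.008 ]
b2 [ 0.5274 -0.0451  0.008 ]
b3 [0.5222 0.0106 0.008 ]
knob [ 0.64089584 -0.03958119  0.1305    ]
0 [0.3621 0.2834] ((22.5, 21.499996185302734), (18.268951416015625, 16.62062644958496), 74.05460357666016) [np.float64(40.8), np.float64(45.3)] [np.float64(-74.6), np.float64(-162.9)]
1 [ 0.497  -0.3153] ((20.067646026611328, 22.120586395263672), (17.026622772216797, 18.94403648376465), 4.398705005645752) [np.float64(48.4), np.float64(43.1)] [np.float64(-7.0), np.float64(-95.0)]
2 [ 0.3598 -0.2948] ((20.5, 21.0), (18.0, 17.0), 90.0) [np.float64(42.5), np.float64(44.4)] [np.float64(-90.6), np.float64(177.2)]
tray [0.4809 0.4479 0.028 ]
tray [0.6129 0.4407 0.028 ]
tray [0.601  0.2783 0.028 ]
tray [0.4743 0.2881 0.028 ]
jar [0.41809603 0.43496264 0.06      ] dye [ 0.5574239  -0.43788301  0.075     ] glaze [ 0.7744822  -0.12425434  0.1       ]
```

```bash
cat > d.py <<'E'
# usage: d.py x y z [yawdeg]: needed shift in tool axes (units of 30 mm) after yaw, and yaw in units of 5deg about tool z
import sys
from h import *
from scipy.spatial.transform import Rotation as Ro
s=r.state();R=Ro.from_rotvec(s['tool_rot']).as_matrix();p=np.array(s['ee_pos'])
yaw=np.degrees(np.arctan2(R[1,0],R[0,0]))
print('t',s['time_s'],'p',p.round(4),'yaw',yaw.round(2),'tilt',R[:,2].round(3),'F',np.round(s['wrist_force'],1),'w',round(s['grip_width'],4),'gf',s['gripper_force'])
a=[float(v) for v in sys.argv[1:]]
if a:
    y=a[3] if len(a)>3 else yaw
    T=np.array([[np.cos(np.radians(y)),np.sin(np.radians(y)),0],[np.sin(np.radians(y)),-np.cos(np.radians(y)),0],[0,0,-1]])
    print('units',((np.array(a[:3])-p)@T/.03).round(3),'turn z',((yaw-y)/5).round(3))
E
python3 -m inch '{"plan":[[0,0,0,0,0,0.95,85],[0,0,0,0,0,0.95,85],[0,0,0,0,0,0.95,85],[0.85,-0.85,0,0,0,0,85],[0.85,-0.85,0,0,0,0,85],[0.85,-0.85,0,0,0,0,85],[0.85,-0.85,0,0,0,0,85],[0.85,-0.85,0,0,0,0,85],[0.85,-0.85,0,0,0,0,85],[0.85,-0.85,0,0,0,0,85],[0.85,-0.85,0,0,0,0,85],[0.85,-0.85,0,0,0,0,85],[0.85,-0.85,0,0,0,0,85],[0.85,-0.85,0,0,0,0,85],[0.85,-0.85,0,0,0,0,85],[0.85,-0.85,0,0,0,0,85],[0.85,-0.85,0,0,0,0,85]]}' 40; python3 d.py .6387 -.0392 .2526 5.3; python3 look.py 1 wrist
```

```text
time_s: 1.52
ee_pos: [0.524, -0.1754, 0.253]
tool_rot: [-3.138, -0.145, 0.001]
wrist_force: [-0.1, 0.1, 0.5]
grip_width: 0.0852
gripper_force: 0.0
t 1.5167 p [ 0.524  -0.1754  0.253 ] yaw 5.28 tilt [-0.  0. -1.] F [-0.1  0.1  0.5] w 0.0852 gf 0.0
units [ 4.227 -4.168  0.014] turn z -0.003
wrist 298.73974075150664 281.66294028101345 210.04480184672946 [[ 0.09495568 -0.9954797  -0.00189384]
 [-0.96175789 -0.09222972  0.25790586]
 [-0.25691472 -0.02266821 -0.9661682 ]] [-0.21938414  0.45796518  0.50984978]
{'time_s': 1.5667, 'ee_pos': array([ 0.52679153, -0.17099408,  0.2528739 ]), 'tool_rot': array([-3.13580119e+00, -1.49861641e-01, -2.36437564e-03]), 'grip_width': 0.08534552609834187}
```

View pics/wrist1.png

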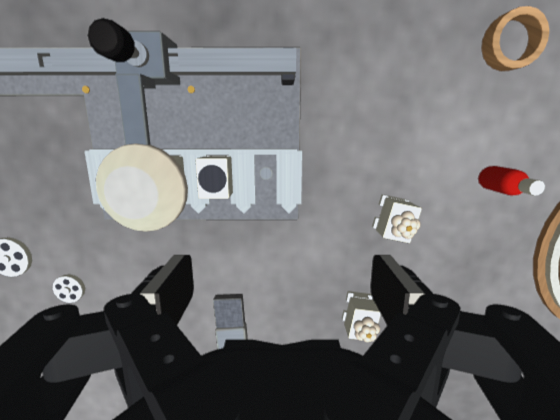

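The wrist view shows the knob at (110,38) and the hood at (142,187). The rail-1 empty is at (213,177), with flowers at (400,220) and (365,320), and the tube's right end at (300,60). I'll move over the knob and measure again from closer.

```bash
sed -i 's/^for n in.*/for n in sys.argv[2:]:\n    c=r.camera_info(n)/; s/    c=r.camera_info(n); print(n,.*/    import pickle; pickle.dump(c,open(f"pics\/{n}{sys.argv[1]}.pkl","wb"))/' look.py
python3 -m inch '{"plan":[[0.6,-0.8,0,0,0,0,85],[0.6,-0.8,0,0,0,0,85],[0.6,-0.8,0,0,0,0,85],[0.6,-0.8,0,0,0,0,85],[0.3,-0.6,0,0,0,0,85],[0,0,0,0,0,0,85],[0,0,0,0,0,0,85],[0,0,0,0,0,0,85]]}'; python3 d.py .6387 -.0392 .2526 5.3; python3 look.py 2 wrist
```

```text
time_s: 2.23
ee_pos: [0.5931, -0.0566, 0.2529]
tool_rot: [3.138, 0.145, -0.001]
wrist_force: [-0.4, -0.9, 0.3]
grip_width: 0.0848
gripper_force: 0.0
t 2.2333 p [ 0.5931 -0.0566  0.2529] yaw 5.28 tilt [-0.001 -0.    -1.   ] F [-0.4 -0.9  0.3] w 0.0848 gf 0.0
units [ 1.568 -0.438  0.012] turn z -0.004
{'time_s': 2.2833, 'ee_pos': array([ 0.59304401, -0.05699939,  0.25310036]), 'tool_rot': array([ 3.13812134e+00,  1.43504861e-01, -6.90372307e-04]), 'grip_width': 0.08484825398194576}
```

View pics/wrist2.png

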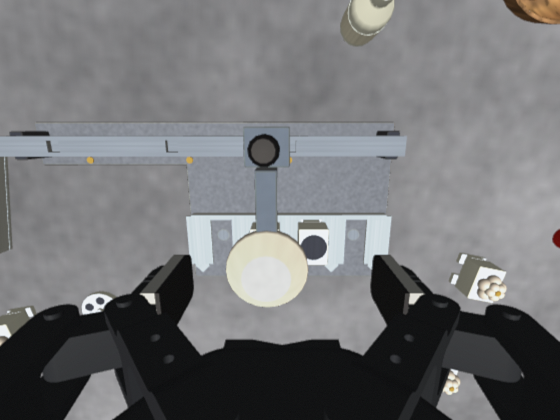

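```bash
python3 - <<'E'
from h import *;import pickle
c=pickle.load(open('pics/wrist2.pkl','rb'));im=cv2.imread('pics/wrist2.png')
g=im.max(2)[120:180,230:300]; m=(g<75).astype(np.uint8);k=max(cv2.findContours(m,0,2)[0],key=cv2.contourArea);print(cv2.minEnclosingCircle(k),cv2.boundingRect(k))
(u,v),_=cv2.minEnclosingCircle(k)
s=np.array([.52169519,.0165932]);a=.0925716;Rs=np.array([[np.cos(a),-np.sin(a)],[np.sin(a),np.cos(a)]])
S=lambda u,v,z:(ray('',u,v,z,c)[:2]-s)@Rs*1e3
print('knob',[ (ray('',u+230,v+120,z,c).round(4),S(u+230,v+120,z).round(1)) for z in(.127,.1305,.1395)])
for n,u,v,z in(('tubeR',405,146.5,.065),('tubefar100',100,136.5,.065),('tubenear100',100,156,.065),('far350',350,136.5,.065),('near350',350,156,.065),('mid',172,146,.065),('railLback',188,214,.019),('railRback',390,214,.019)): print(n,S(u,v,z).round(1))
x=cv2.resize(im[115:290,0:420],None,fx=1.9,fy=3,interpolation=cv2.INTER_CUBIC);cv2.imwrite('pics/c2.png',x)
E
```

```text
((35.11409378051758, 33.03691101074219), 19.321670532226562) (18, 14, 32, 36)
knob [(array([ 0.6393, -0.0385,  0.127 ]), array([112. , -65.7])), (array([ 0.6396, -0.0387,  0.1305]), array([112.2, -65.9])), (array([ 0.6403, -0.0391,  0.1395]), array([112.9, -66.4]))]
tubeR [ 113.8 -204.2]
tubefar100 [123.9 103.2]
tubenear100 [104.5 106.3]
far350 [ 123.7 -147.9]
near350 [ 104.3 -149. ]
mid [114.5  31.8]
railLback [29.8 36.5]
railRback [  29.6 -213. ]
```

View pics/c2.png

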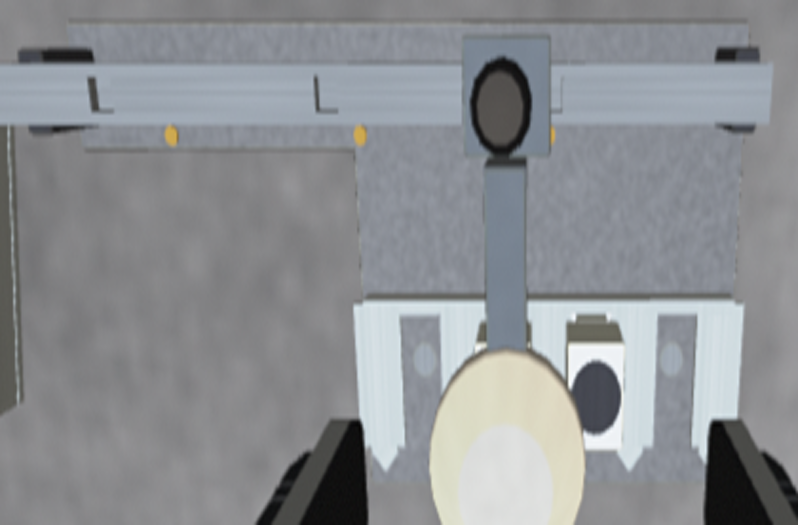

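The carriage is between holes, at lamp ≈ 0.216, and the knob is at (0.640, -0.039). I'll grip it.

```bash
python3 -m inch '{"plan":[[0.8,-0.23,0,0,0,0,85],[0.8,-0.22,0,0,0,0,85],[0,0,0.82,0,0,0,85],[0,0,0.82,0,0,0,85],[0,0,0.82,0,0,0,85],[0,0,0.82,0,0,0,85],[0,0,0.82,0,0,0,85],[0,0,0,0,0,0,20],[0,0,0,0,0,0,20],[0,0,0,0,0,0,20],[0,0,0,0,0,0,20],[0,0,0,0,0,0,20],[0,0,0,0,0,0,20],[0,0,0,0,0,0,20]]}' 50; python3 d.py
```

```text
time_s: 3.45
ee_pos: [0.641, -0.0384, 0.1328]
tool_rot: [3.138, 0.145, 0.005]
wrist_force: [-1.4, 1.8, 5.1]
grip_width: 0.024
gripper_force: 48.8
t 3.45 p [ 0.641  -0.0384  0.1328] yaw 5.29 tilt [ 0.003 -0.001 -1.   ] F [-1.4  1.8  5.1] w 0.024 gf 48.75662977108732
```

```bash
python3 -m inch '{"plan":[[0,0,-0.15,0,0,0,20],[0,0,0,0,0,0,20],[0,0,0,0,0,0,20],[0,-0.1,0,0,0,0,20],[0,-0.2,0,0,0,0,20],[0,-0.2,0,0,0,0,20],[0,0,0,0,0,0,20]]}'; python3 d.py .6223 .1766 .133 5.3; python3 look.py 3 top; python3 - <<'E'
from h import *
im=cv2.imread('pics/top3.png');cv2.imwrite('pics/c3.png',cv2.resize(im[150:260,170:365],None,fx=4,fy=4))
E
```

```text
time_s: 4.03
ee_pos: [0.6392, -0.0227, 0.1348]
tool_rot: [-3.138, -0.145, -0.002]
wrist_force: [6.0, 2.1, -6.3]
grip_width: 0.0238
gripper_force: 49.5
t 4.0333 p [ 0.6392 -0.0227  0.1348] yaw 5.31 tilt [ 0.002  0.    -1.   ] F [ 6.   2.1 -6.3] w 0.0238 gf 49.509480216074735
units [ 0.051 -6.668  0.06 ] turn z 0.002
{'time_s': 4.0833, 'ee_pos': array([ 0.63924694, -0.02286661,  0.13472325]), 'tool_rot': array([-3.13781632e+00, -1.45563995e-01, -2.33711406e-03]), 'grip_width': 0.024075475148823713}
```

View pics/c3.png

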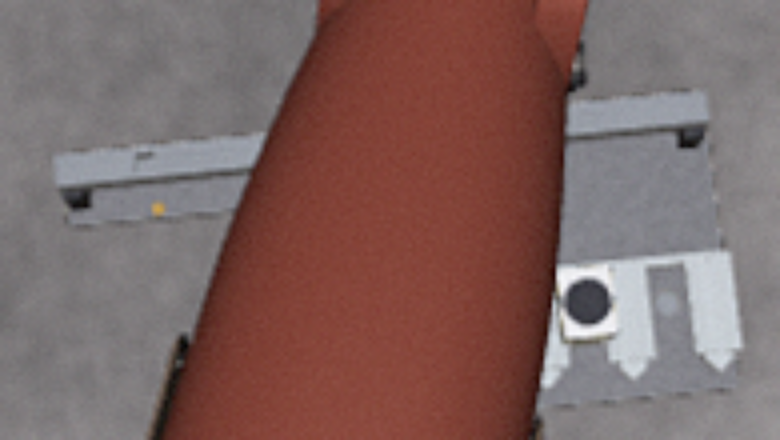

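Spring force is −6 N on the tool and the carriage follows, so I'll slide it toward the park hole.

```bash
python3 -m inch '{"plan":[[0.04,-0.2,0,0,0,0,20],[0,-0.4,0,0,0,0,20],[0,-0.45,0,0,0,0,20],[0,-0.45,0,0,0,0,20],[0,-0.45,0,0,0,0,20],[0,-0.45,0,0,0,0,20],[0,-0.45,0,0,0,0,20],[0,-0.45,0,0,0,0,20],[0,-0.45,0,0,0,0,20],[0,-0.45,0,0,0,0,20],[0,-0.45,0,0,0,0,20],[0,-0.45,0,0,0,0,20],[0,-0.45,0,0,0,0,20],[0,-0.45,0,0,0,0,20],[0,-0.4,0,0,0,0,20],[0,-0.2,0,0,0,0,20],[0,0,0,0,0,0,20],[0,0,0,0,0,0,20]]}'; python3 d.py .6223 .1766 .133 5.3; python3 look.py 4 wrist
```

```text
time_s: 5.58
ee_pos: [0.6212, 0.1745, 0.1346]
tool_rot: [-3.137, -0.146, 0.001]
wrist_force: [-2.2, 0.6, -7.8]
grip_width: 0.0235
gripper_force: 49.7
t 5.5833 p [0.6212 0.1745 0.1346] yaw 5.33 tilt [-0.001  0.001 -1.   ] F [-2.2  0.6 -7.8] w 0.0235 gf 49.687034140806645
units [ 0.041 -0.065  0.054] turn z 0.006
{'time_s': 5.6333, 'ee_pos': array([0.62128586, 0.17405374, 0.13458675]), 'tool_rot': array([-3.13767327e+00, -1.45145788e-01,  1.03100582e-03]), 'grip_width': 0.02428586774276231}
```

View pics/wrist4.png

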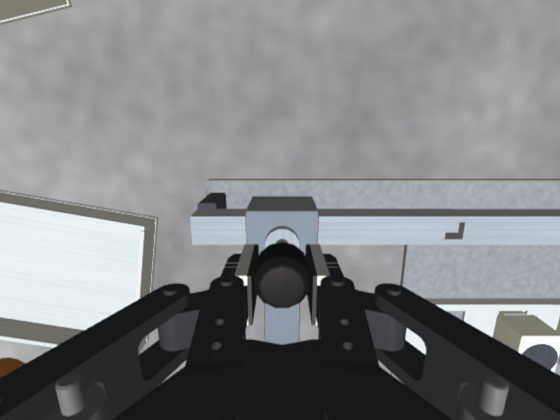

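The knob is gripped and the carriage spans columns 247–318. The tube's left end is at column 191 and the middle hole is around (456,231). I'll compute the carriage position relative to these.

```bash
python3 - <<'E'
from h import *;import pickle
c=pickle.load(open('pics/wrist4.pkl','rb'));im=cv2.imread('pics/wrist4.png')
a=.0925716;Rs=np.array([[np.cos(a),-np.sin(a)],[np.sin(a),np.cos(a)]])
S=lambda u,v,z:((ray('',u,v,z,c)[:2]-(.52169519,.0165932))@Rs*1e3).round(1)
print('end',S(191.5,218,.065),'holeL',S(445,231,.065),'holeR',S(464,231,.065),'carL',S(247,209,.085),'carR',S(318,209,.085))
print('tcp',((np.array(r.state()['ee_pos'])[:2]-(.52169519,.0165932))@Rs*1e3).round(1))
print(im[231,435:475].mean(1).astype(int).tolist())
E
```

```text
end [123.  208.5] holeL [113.9  38.5] holeR [113.9  25.7] carL [134.5 169. ] carR [134.5 127. ]
tcp [113.7 147.6]
[197, 197, 197, 197, 196, 197, 196, 197, 197, 197, 195, 192, 191, 192, 192, 192, 192, 191, 192, 192, 193, 194, 191, 120, 86, 85, 85, 88, 128, 187, 199, 197, 196, 196, 197, 196, 196, 197, 197, 196]
```

```bash
python3 -m inch '{"plan":[[0,-0.11,0,0,0,0,20],[0,0,0,0,0,0,20],[0,0,0,0,0,0,20],[0,0,0.1,0,0,0,20],[0,0,0.1,0,0,0,20],[0,0,0,0,0,0,20],[0,0,0,0,0,0,20]]}'; python3 d.py
```

```text
time_s: 6.22
ee_pos: [0.6211, 0.1768, 0.1286]
tool_rot: [3.138, 0.144, -0.001]
wrist_force: [-2.8, -1.6, -4.8]
grip_width: 0.024
gripper_force: 49.8
t 6.2167 p [0.6211 0.1768 0.1286] yaw 5.26 tilt [-0. -0. -1.] F [-2.8 -1.6 -4.8] w 0.024 gf 49.82771794544533
```

The pin is entering the hole. I'll lower it the rest of the way, release, and rise.

```bash
python3 -m inch '{"plan":[[0,0,0.1,0,0,0,20],[0,0,0.05,0,0,0,20],[0,0,0,0,0,0,20],[0,0,0,0,0,0,20],[0,0,0,0,0,0,70],[0,0,0,0,0,0,85],[0,0,0,0,0,0,85],[0,0,0,0,0,0,85],[0,0,-0.8,0,0,0,85],[0,0,-0.8,0,0,0,85],[0,0,-0.8,0,0,0,85],[0,0,-0.8,0,0,0,85],[-0.5,0.8,-0.5,0,0,0,85],[-0.9,0.8,0,0,0,0,85],[-0.9,0.8,0,0,0,0,85],[-0.9,0.8,0,0,0,0,85],[-0.5,0.8,0,0,0,0,85],[0,0.7,0,0,0,0,85],[0,0,0,0,0,0,85],[0,0,0,0,0,0,85]]}'; python3 d.py; python3 look.py 5 wrist
```

```text
time_s: 7.88
ee_pos: [0.5241, 0.0257, 0.2359]
tool_rot: [3.138, 0.141, 0.003]
wrist_force: [-0.6, -0.5, -0.4]
grip_width: 0.0854
gripper_force: 0.0
t 7.8833 p [0.5241 0.0257 0.2359] yaw 5.15 tilt [ 0.002 -0.    -1.   ] F [-0.6 -0.5 -0.4] w 0.0854 gf 0.0
{'time_s': 7.9333, 'ee_pos': array([0.52406408, 0.02643911, 0.23576003]), 'tool_rot': array([3.13829202e+00, 1.43111088e-01, 1.86263235e-03]), 'grip_width': 0.08483761933187434}
```

View pics/wrist5.png

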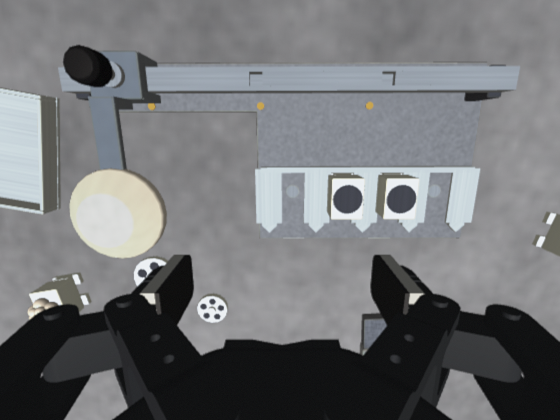

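The lamp is parked on the left, with hood at (117,213). The empties' discs are at (348,199) and (401,199), rails 2 and 1, and rails 3 and 0 are free. Next I'll localise the discs and nose tips.

```bash
python3 - <<'E'
from h import *;import pickle
c=pickle.load(open('pics/wrist5.pkl','rb'));im=cv2.imread('pics/wrist5.png')
a=.0925716;Rs=np.array([[np.cos(a),-np.sin(a)],[np.sin(a),np.cos(a)]])
S=lambda u,v,z:((ray('',u,v,z,c)[:2]-(.52169519,.0165932))@Rs*1e3).round(1)
m=(im.max(2)<70).astype(np.uint8);m[:175]=0;m[225:]=0;m[:,:320]=0;m[:,430:]=0
for k in cv2.findContours(m,0,2)[0]:
    if cv2.contourArea(k)>300:
        u,v=np.array(cv2.fitEllipse(k)[0]);print('disc',(u,v),S(u,v,.052),ray('',u,v,.052,c).round(4))
# tube right end, dots, and dots on base
hsv=cv2.cvtColor(im,cv2.COLOR_BGR2HSV);o=cv2.inRange(hsv,(10,120,120),(30,255,255));o[130:]=0;o[:90]=0
for k in cv2.findContours(o,0,2)[0]:
    if cv2.contourArea(k)>5: b=np.array(cv2.boundingRect(k));print('dot',S(b[0]+b[2]/2,b[1]+b[3]/2,.009))
for u in(266,315,362.5,410,458): print('nose',S(u,232,.019))
print('hole',S(255,79,.065),S(389,79,.065),'end',S(519,67,.065),'carr',S((107+150)/2,60,.085))
cv2.imwrite('pics/c5.png',cv2.resize(im[155:245,245:490],None,fx=3.2,fy=4,interpolation=cv2.INTER_CUBIC))
E
```

```text
dot [95.  32.1]
dot [ 94.8 152.5]
dot [ 95.2 -88.1]
nose [-48.3  27.9]
nose [-48.5 -30.6]
nose [-48.7 -87.4]
nose [ -48.9 -144.2]
nose [ -49.  -201.6]
hole [114.   32.9] [113.7 -88.5] end [ 123.3 -204.4] carr [125.9 136.1]
```

View pics/c5.png

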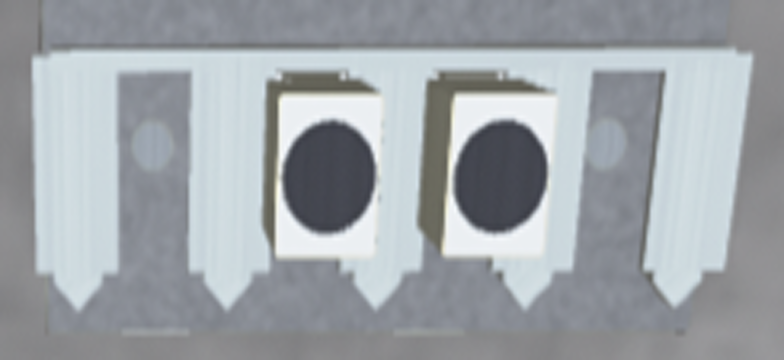

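```bash
python3 - <<'E'
t=open('d.py').read()
t=t.replace("a=[float(v) for v in sys.argv[1:]]","""S0=np.array([.5213,.0178]);sa=.0925716;Q=np.array([[np.cos(sa),-np.sin(sa)],[np.sin(sa),np.cos(sa)]])
print('station',((p[:2]-S0)@Q.T.T*1e3).round(1))
st=len(sys.argv)>1 and sys.argv[1]=='s'
a=[float(v) for v in sys.argv[1+st:]]
if st: a[:2]=list(Q@np.array(a[:2])+S0)""")
open('d.py','w').write(t)
from h import *;import pickle
c=pickle.load(open('pics/wrist5.pkl','rb'))
a=.0925716;Rs=np.array([[np.cos(a),-np.sin(a)],[np.sin(a),np.cos(a)]])
for u in(347.8,401.6): print(((ray('',u,199,.052,c)[:2]-(.5213,.0178))@Rs*1e3).round(1))
E
python3 d.py s 0 -.059 .046 5.3
```

```text
[ -0.4 -61.4]
[  -0.6 -117.7]
t 7.9333 p [0.5241 0.0264 0.2358] yaw 5.22 tilt [ 0.001  0.    -1.   ] F [-0.1  0.   0.4] w 0.0848 gf 0.0
station [3.6 8.3]
units [-0.118  2.245  6.325] turn z -0.016
```

```bash
python3 -m inch '{"plan":[[-0.12,0.75,0,0,0,0,48],[0,0.75,0,0,0,0,48],[0,0.745,0.5,0,0,0,48],[0,0,0.8,0,0,0,48],[0,0,0.8,0,0,0,48],[0,0,0.8,0,0,0,48],[0,0,0.8,0,0,0,48],[0,0,0.7,0,0,0,48],[0,0,0.7,0,0,0,48],[0,0,0.6,0,0,0,48],[0,0,0.6,0,0,0,48],[0,0,0,0,0,0,48],[0,0,0,0,0,0,48]]}'; python3 d.py s 0 -.062 .046 5.3
```

```text
time_s: 9.02
ee_pos: [0.5259, -0.0398, 0.0458]
tool_rot: [-3.137, -0.146, 0.003]
wrist_force: [0.4, 0.4, 0.4]
grip_width: 0.048
gripper_force: 0.0
t 9.0167 p [ 0.5259 -0.0398  0.0458] yaw 5.35 tilt [-0.002  0.001 -1.   ] F [0.4 0.4 0.4] w 0.048 gf 0.0
station [ -0.8 -57.8]
units [ 0.026  0.14  -0.008] turn z 0.009
```

```bash
python3 -m inch '{"plan":[[0,0.13,0,0,0,0,48],[0,0,0,0,0,0,28],[0,0,0,0,0,0,28],[0,0,0,0,0,0,28],[0,0,0,0,0,0,28],[0,0,0,0,0,0,28]]}' 70; python3 d.py;  python3 -m inch '{"plan":[[-0.1,0,0,0,0,0,28],[-0.2,0,0,0,0,0,28],[-0.2,0,0,0,0,0,28],[-0.3,0,0,0,0,0,28],[-0.3,0,0,0,0,0,28],[-0.3,0,0,0,0,0,28],[-0.4,0,0,0,0,0,28],[-0.4,0,0,0,0,0,28],[-0.4,0,0,0,0,0,28],[0,0,0,0,0,0,28],[0,0,0,0,0,0,28]]}'; python3 d.py
```

```text
time_s: 9.52
ee_pos: [0.5279, -0.045, 0.0482]
tool_rot: [3.138, 0.145, 0.005]
wrist_force: [-0.8, 2.1, 6.7]
grip_width: 0.0323
gripper_force: 70.5
t 9.5167 p [ 0.5279 -0.045   0.0482] yaw 5.28 tilt [ 0.003 -0.    -1.   ] F [-0.8  2.1  6.7] w 0.0323 gf 70.47004222869873
station [  0.8 -63.1]
time_s: 10.43
ee_pos: [0.4488, -0.0525, 0.048]
tool_rot: [3.137, 0.144, 0.001]
wrist_force: [-8.7, 0.0, 15.6]
grip_width: 0.0327
gripper_force: 71.3
t 10.4333 p [ 0.4488 -0.0525  0.048 ] yaw 5.24 tilt [ 0.001 -0.002 -1.   ] F [-8.7  0.  15.6] w 0.0327 gf 71.33846640586853
station [-78.7 -63.3]
```

Pulled off the rail. I'll lift it and carry it to the tray.

```bash
python3 -m inch '{"plan":[[0,0,-0.3,0,0,0,28],[0,0,-0.8,0,0,0,28],[0,0,-0.9,0,0,0,28],[0,0,-0.9,0,0,0,28],[0,0,-0.9,0,0,0,28],[0,0,-0.9,0,0,0,28],[0,-0.3,-0.8,0,0,0,28],[0.2,-0.7,0,0,0,0,28],[0.28,-0.9,0,0,0,0,28],[0.28,-0.9,0,0,0,0,28],[0.28,-0.9,0,0,0,0,28],[0.28,-0.9,0,0,0,0,28],[0.28,-0.9,0,0,0,0,28],[0.28,-0.9,0,0,0,0,28],[0.28,-0.9,0,0,0,0,28],[0.28,-0.9,0,0,0,0,28],[0.28,-0.9,0,0,0,0,28]]}'; python3 -m inch '{"plan":[[0.28,-0.9,0,0,0,0,28],[0.28,-0.9,0,0,0,0,28],[0.28,-0.9,0,0,0,0,28],[0.28,-0.9,0,0,0,0,28],[0.28,-0.9,0,0,0,0,28],[0.2,-0.6,0,0,0,0,28],[0,0,0,0,0,0,28],[0,0,0,0,0,0,28],[0,0,0,0,0,0,28]]}'; python3 d.py .544 .402 .043 5.3; python3 look.py 6 wrist
```

```text
time_s: 11.85
ee_pos: [0.5076, 0.2037, 0.212]
tool_rot: [-3.114, -0.206, 0.002]
wrist_force: [0.1, -0.9, -1.3]
grip_width: 0.0328
gripper_force: 69.8
time_s: 12.6
ee_pos: [0.5418, 0.2893, 0.2183]
tool_rot: [-3.043, -0.371, 0.016]
wrist_force: [-0.0, -0.1, -1.2]
grip_width: 0.0328
gripper_force: 69.7
t 12.6 p [0.5418 0.2893 0.2183] yaw 13.91 tilt [-0.019  0.074 -0.997] F [-0.  -0.1 -1.2] w 0.0328 gf 69.73474144935608
station [ 45.6 268.4]
units [ 0.418 -3.735  5.844] turn z 1.721
{'time_s': 12.65, 'ee_pos': array([0.54189001, 0.28916689, 0.2183748 ]), 'tool_rot': array([-3.04290752, -0.37067808,  0.015568  ]), 'grip_width': 0.033084581265112094}
```

View pics/wrist6.png

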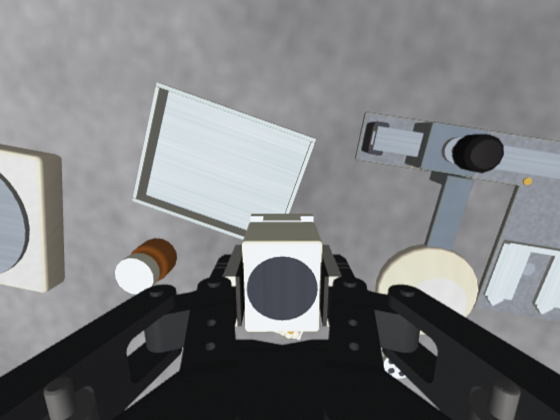

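The former is held squarely, but yaw and tilt have drifted, so a joint limit was probably reached. The tray corners are at (158,84), (314,140) and (135,200).

```bash
python3 -c "
from rig import r
print(r.state()['q'])"
```

```text
[0.24148186 0.12906824 0.05918347 1.50185624 0.07681956 3.14059858]
```

Joint 6 is at its limit. I'll take a half turn, which also suits later work on the left side.

```bash
python3 -m inch '{"plan":[[0,0,0,0,0,-1,28],[0,0,0,0,0,-1,28],[0,0,0,0,0,-1,28],[0,0,0,0,0,-1,28],[0,0,0,0,0,-1,28],[0,0,0,0,0,-1,28],[0,0,0,0,0,-1,28],[0,0,0,0,0,-1,28],[0,0,0,0,0,-1,28],[0,0,0,0,0,-1,28],[0,0,0,0,0,-1,28],[0,0,0,0,0,-1,28],[0,0,0,0,0,-1,28],[0,0,0,0,0,-1,28],[0,0,0,0,0,-1,28],[0,0,0,0,0,-1,28],[0,0,0,0,0,-1,28],[0,0,0,0,0,-1,28],[0,0,0,0,0,-1,28],[0,0,0,0,0,-1,28]]}';python3 -m inch '{"plan":[[0,0,0,0,0,-1,28],[0,0,0,0,0,-1,28],[0,0,0,0,0,-1,28],[0,0,0,0,0,-1,28],[0,0,0,0,0,-1,28],[0,0,0,0,0,-1,28],[0,0,0,0,0,-1,28],[0,0,0,0,0,-1,28],[0,0,0,0,0,-1,28],[0,0,0,0,0,-1,28],[0,0,0,0,0,-1,28],[0,0,0,0,0,-1,28],[0,0,0,0,0,-1,28],[0,0,0,0,0,-1,28],[0,0,0,0,0,0,28],[0,0,0,0,0,0,28]]}'; python3 d.py .544 .402 .043 185.3; python3 - <<'E'
from h import *
from scipy.spatial.transform import Rotation as Ro
R=Ro.from_rotvec(r.state()['tool_rot'])
T=Ro.from_euler('z',185.3,degrees=True)*Ro.from_rotvec([np.pi,0,0])
print('correction units',np.degrees((R.inv()*T).as_rotvec())/5, r.state()['q'])
E
```

```text
time_s: 14.32
ee_pos: [0.5419, 0.2891, 0.2184]
tool_rot: [-1.677, -2.588, -0.081]
wrist_force: [-0.5, 0.6, -1.2]
grip_width: 0.0326
gripper_force: 69.7
time_s: 15.65
ee_pos: [0.542, 0.2893, 0.2184]
tool_rot: [0.102, -3.121, -0.118]
wrist_force: [0.4, -0.4, -0.8]
grip_width: 0.0329
gripper_force: 69.7
t 15.65 p [0.542  0.2893 0.2184] yaw -176.23 tilt [-0.019  0.075 -0.997] F [ 0.4 -0.4 -0.8] w 0.0329 gf 69.66282963752747
station [ 45.7 268.4]
units [-0.414  3.735  5.847] turn z -72.305
correction units [ 0.86997844 -0.15084959 -0.31105179] [0.24154808 0.1291378  0.0593163  1.50167452 0.07704724 0.17617649]
```

```bash
python3 -m inch '{"plan":[[0,0,0,0.87,-0.15,-0.31,28],[0,0,0,0,0,0,28],[-0.1,0.9,0,0,0,0,28],[-0.1,0.9,0,0,0,0,28],[-0.1,0.9,0,0,0,0,28],[-0.1,0.9,0,0,0,0,28],[0,0.13,0,0,0,0,28],[0,0,0.9,0,0,0,28],[0,0,0.9,0,0,0,28],[0,0,0.9,0,0,0,28],[0,0,0.9,0,0,0,28],[0,0,0.8,0,0,0,28],[0,0,0.6,0,0,0,28],[0,0,0.4,0,0,0,28],[0,0,0,0,0,0,28],[0,0,0,0,0,0,28]]}'; python3 d.py .544 .402 .0445 185.3
```

```text
time_s: 16.98
ee_pos: [0.5432, 0.4021, 0.0564]
tool_rot: [0.148, -3.137, -0.001]
wrist_force: [-0.2, 0.6, -0.4]
grip_width: 0.0331
gripper_force: 70.2
t 16.9833 p [0.5432 0.4021 0.0564] yaw -174.58 tilt [-0.001  0.001 -1.   ] F [-0.2  0.6 -0.4] w 0.0331 gf 70.17908334732056
station [ 57.4 380.6]
units [-0.026 -0.005  0.397] turn z -71.976
```

```bash
python3 -m inch '{"plan":[[0,0,0.2,0,0,0,28],[0,0,0.1,0,0,0,28],[0,0,0.06,0,0,0,28],[0,0,0,0,0,0,28],[0,0,0,0,0,0,28]]}'; python3 d.py
```

```text
time_s: 17.4
ee_pos: [0.5435, 0.4025, 0.0458]
tool_rot: [-0.15, 3.138, 0.001]
wrist_force: [-0.8, 0.2, -1.3]
grip_width: 0.0328
gripper_force: 70.2
t 17.4 p [0.5435 0.4025 0.0458] yaw -174.52 tilt [ 0.  0. -1.] F [-0.8  0.2 -1.3] w 0.0328 gf 70.17921209335327
station [ 57.6 381. ]
```

```bash
python3 -m inch '{"plan":[[0,0,0.06,0,0,0,28],[0,0,0,0,0,0,28],[0,0,0,0,0,0,50],[0,0,0,0,0,0,50],[0,0,0,0,0,0,50],[0,0,-0.5,0,0,0,50],[0,0,-0.9,0,0,0,50],[0,0,-0.9,0,0,0,50],[0,0,-0.9,0,0,0,50],[0,0,-0.9,0,0,0,50],[0,0,-0.9,0,0,0,50],[0,0,-0.9,0,0,0,50],[0,0,0,0,0,0,50]]}'; python3 look.py 7 wrist;  python3 -m inch '{"plan":[[0.1,-0.9,0,0,0,0,60],[0.1,-0.9,0,0,0,0,60],[0.1,-0.9,0,0,0,0,60],[0.1,-0.9,0,0,0,0,60],[0.1,-0.9,0,0,0,0,60],[0.1,-0.9,0,0,0,0,60],[0.1,-0.9,0,0,0,0,60],[0.1,-0.9,0,0,0,0,60],[0.1,-0.9,0,0,0,0,60],[0.1,-0.9,0,0,0,0,60],[0.1,-0.9,0,0,0,0,60],[0.1,-0.9,0,0,0,0,60],[0.1,-0.9,0,0,0,0,60],[0.1,-0.9,0,0,0,0,60],[0.1,-0.9,0,0,0,0,60],[0.1,-0.9,0,0,0,0,60],[0.1,-0.9,0,0,0,0,60],[0.2,-0.9,0,0,0,0,60],[0,-0.4,0,0,0,0,60],[0,0,0,0,0,0,60]]}'; python3 d.py s 0 -.118 .046 185.3; python3 look.py 8 top wrist
```

```text
time_s: 18.48
ee_pos: [0.5452, 0.4032, 0.2275]
tool_rot: [-0.15, 3.13, 0.005]
wrist_force: [0.8, 0.8, 0.8]
grip_width: 0.0499
gripper_force: 0.0
{'time_s': 18.5333, 'ee_pos': array([0.54475432, 0.40303743, 0.22464143]), 'tool_rot': array([-0.15008691,  3.13250318,  0.00394077]), 'grip_width': 0.04983460684699596}
time_s: 20.2
ee_pos: [0.5338, -0.101, 0.2195]
tool_rot: [0.145, -3.137, -0.001]
wrist_force: [-1.0, 0.1, -0.1]
grip_width: 0.06
gripper_force: 0.0
t 20.2 p [ 0.5338 -0.101   0.2195] yaw -174.69 tilt [-0.001  0.    -1.   ] F [-1.   0.1 -0.1] w 0.06 gf 0.0
station [   1.5 -119.4]
units [0.05  0.048 5.784] turn z -71.998
{'time_s': 20.3, 'ee_pos': array([ 0.53397177, -0.09851863,  0.21993327]), 'tool_rot': array([ 1.48984131e-01, -3.13726746e+00, -1.68214307e-03]), 'grip_width': 0.06021737845582317}
```

```bash
python3 - <<'E'
import cv2,numpy as np
a=cv2.imread('pics/wrist8.png');b=cv2.imread('pics/wrist7.png')
cv2.imwrite('pics/c8.png',np.hstack([cv2.resize(a,(400,300)),cv2.resize(b,(400,300))]))
E
```

```text
(no output)
```

View pics/c8.png

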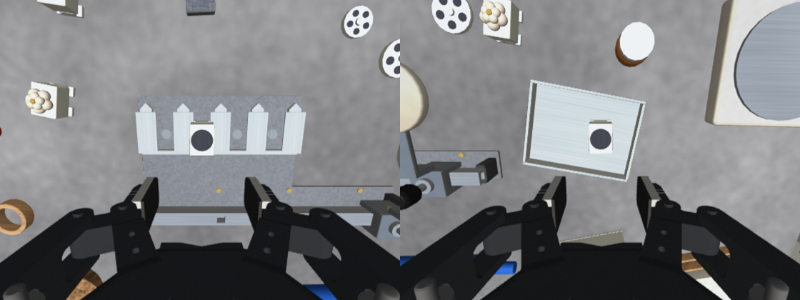

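The left pane shows the remaining empty on rail 1 at about (202,140). The right pane shows the first empty standing in the tray. Next is the second empty.

```bash
python3 -m inch '{"plan":[[0.05,0.05,0.8,0,0,0,60],[0,0,0.8,0,0,0,60],[0,0,0.8,0,0,0,60],[0,0,0.8,0,0,0,60],[0,0,0.8,0,0,0,60],[0,0,0.8,0,0,0,60],[0,0,0.6,0,0,0,60],[0,0,0.35,0,0,0,60],[0,0,0,0,0,0,60],[0,0,0,0,0,0,28],[0,0,0,0,0,0,28],[0,0,0,0,0,0,28],[0,0,0,0,0,0,28],[0,0,0,0,0,0,28],[0,0,0,0,0,0,28],[0,0,0,0,0,0,28]]}'; python3 d.py;  python3 -m inch '{"plan":[[0.1,0,0,0,0,0,28],[0.2,0,0,0,0,0,28],[0.2,0,0,0,0,0,28],[0.3,0,0,0,0,0,28],[0.3,0,0,0,0,0,28],[0.3,0,0,0,0,0,28],[0.4,0,0,0,0,0,28],[0.4,0,0,0,0,0,28],[0.4,0,0,0,0,0,28],[0.1,0,0,0,0,0,28],[0,0,-0.3,0,0,0,28],[0,0,-0.9,0,0,0,28],[0,0,-0.9,0,0,0,28],[0,0,-0.9,0,0,0,28],[0,0,-0.9,0,0,0,28],[0,0,-0.9,0,0,0,28],[0,0,-0.8,0,0,0,28],[0,0,0,0,0,0,28]]}'; python3 d.py .540 .326 .22 185.3
```

```text
time_s: 21.63
ee_pos: [0.5338, -0.0978, 0.0499]
tool_rot: [-0.15, 3.135, -0.001]
wrist_force: [-0.6, 1.5, 6.2]
grip_width: 0.0325
gripper_force: 70.4
t 21.6333 p [ 0.5338 -0.0978  0.0499] yaw -174.51 tilt [ 0.003 -0.    -1.   ] F [-0.6  1.5  6.2] w 0.0325 gf 70.36627292633057
station [   1.7 -116.3]
time_s: 23.13
ee_pos: [0.4533, -0.1061, 0.2215]
tool_rot: [-0.15, 3.133, -0.005]
wrist_force: [0.5, -0.6, -0.6]
grip_width: 0.033
gripper_force: 69.7
t 23.1333 p [ 0.4533 -0.1061  0.2215] yaw -174.52 tilt [ 0.005 -0.003 -1.   ] F [ 0.5 -0.6 -0.6] w 0.033 gf 69.65458989143372
station [ -79.2 -117.1]
units [-4.208 14.074  0.051] turn z -71.963
```

```bash
python3 -m inch '{"plan":[[-0.26,0.9,0,0,0,0,28],[-0.26,0.9,0,0,0,0,28],[-0.26,0.9,0,0,0,0,28],[-0.26,0.9,0,0,0,0,28],[-0.26,0.9,0,0,0,0,28],[-0.26,0.9,0,0,0,0,28],[-0.26,0.9,0,0,0,0,28],[-0.26,0.9,0,0,0,0,28],[-0.26,0.9,0,0,0,0,28],[-0.26,0.9,0,0,0,0,28],[-0.26,0.9,0,0,0,0,28],[-0.26,0.9,0,0,0,0,28],[-0.26,0.9,0,0,0,0,28],[-0.26,0.9,0,0,0,0,28],[-0.26,0.9,0,0,0,0,28],[-0.3,0.87,0,0,0,0,28],[0,0,0,0,0,0,28],[0,0,0,0,0,0,28]]}'; python3 d.py .540 .335 .045 185.3
```

```text
time_s: 24.63
ee_pos: [0.5355, 0.3368, 0.2151]
tool_rot: [0.153, -3.136, 0.001]
wrist_force: [0.2, -0.9, -1.6]
grip_width: 0.0325
gripper_force: 70.0
t 24.6333 p [0.5355 0.3368 0.2151] yaw -174.4 tilt [-0.002 -0.001 -1.   ] F [ 0.2 -0.9 -1.6] w 0.0325 gf 69.97862935066223
station [ 43.6 316.3]
units [-0.145 -0.075  5.67 ] turn z -71.941
```

```bash
python3 -m inch '{"plan":[[-0.14,-0.05,0.9,0,0,0,28],[0,0,0.9,0,0,0,28],[0,0,0.9,0,0,0,28],[0,0,0.9,0,0,0,28],[0,0,0.9,0,0,0,28],[0,0,0.6,0,0,0,28],[0,0,0.3,0,0,0,28],[0,0,0.15,0,0,0,28],[0,0,0.07,0,0,0,28],[0,0,0,0,0,0,28],[0,0,0,0,0,0,28]]}'; python3 d.py;python3 -m inch '{"plan":[[0,0,0,0,0,0,46],[0,0,0,0,0,0,46],[0,0,0,0,0,0,46],[0,0,-0.5,0,0,0,46],[0,0,-0.9,0,0,0,46],[0,0,-0.9,0,0,0,46],[0,0,-0.9,0,0,0,46],[0,0,-0.9,0,0,0,46],[0,0,-0.9,0,0,0,46],[0.4,0,-0.9,0,0,0,46],[0.5,-0.3,0,0,0,0,46],[0.5,-0.4,0,0,0,0,80],[0.5,-0.4,0,0,0,0,80],[0,0,0,0,0,0,80],[0,0,0,0,0,0,80],[0,0,0,0,0,0,80]]}'; python3 d.py .362 .283 .2 185.3; python3 look.py 9 wrist top
```

```text
time_s: 25.55
ee_pos: [0.5414, 0.335, 0.0491]
tool_rot: [-0.15, 3.136, 0.001]
wrist_force: [0.4, 0.7, -1.0]
grip_width: 0.0326
gripper_force: 70.0
t 25.55 p [0.5414 0.335  0.0491] yaw -174.53 tilt [ 0.002  0.001 -1.   ] F [ 0.4  0.7 -1. ] w 0.0326 gf 69.99241948127747
station [ 49.3 314. ]
time_s: 26.88
ee_pos: [0.4873, 0.2968, 0.225]
tool_rot: [-0.15, 3.137, 0.001]
wrist_force: [-0.5, 0.2, -0.3]
grip_width: 0.08
gripper_force: 0.0
t 26.8833 p [0.4873 0.2968 0.225 ] yaw -174.52 tilt [ 0.001  0.001 -1.   ] F [-0.5  0.2 -0.3] w 0.08 gf 0.0
station [ -8.  280.9]
units [ 4.202 -0.072  0.833] turn z -71.964
{'time_s': 26.9833, 'ee_pos': array([0.48735907, 0.29688694, 0.22462581]), 'tool_rot': array([-1.50424162e-01,  3.13759504e+00,  5.27170816e-04]), 'grip_width': 0.07998938622640342}
```

```bash
cat > fl.py <<'E'
# fl.py name idx : find white former tops and yellow flower hearts
import sys,pickle
from h import *
n,i=sys.argv[1:3];im=cv2.imread(f'pics/{n}{i}.png');c=pickle.load(open(f'pics/{n}{i}.pkl','rb'))
hsv=cv2.cvtColor(im,cv2.COLOR_BGR2HSV)
m=cv2.inRange(hsv,(0,0,175),(179,75,255));m=cv2.morphologyEx(m,cv2.MORPH_CLOSE,np.ones((5,5)))
y=cv2.inRange(hsv,(15,110,130),(32,255,255))
for k in cv2.findContours(m,0,2)[0]:
    A=cv2.contourArea(k);b=cv2.boundingRect(k)
    lo,hi=(120,700) if n=='top' else (700,9000)
    if not lo<A<hi: continue
    rc=cv2.minAreaRect(k);w=[ray('',*q,.044,c)[:2] for q in cv2.boxPoints(rc)]
    L=[np.linalg.norm(w[j]-w[j-1])*1e3 for j in(1,2)];an=[np.degrees(np.arctan2(*(w[j]-w[j-1])[::-1]))%180 for j in(1,2)]
    if max(L)>90: continue
    s=y[b[1]:b[1]+b[3],b[0]:b[0]+b[2]];mm=cv2.moments(s,True)
    h=ray('',b[0]+mm['m10']/mm['m00'],b[1]+mm['m01']/mm['m00'],.062,c).round(4)[:2] if mm['m00']>1 else None
    print('px',np.round(rc[0]),'rect',np.mean(w,0).round(4),'sides',np.round(L),'ang',np.round(an,1),'heart',h)
E
python3 fl.py top 9; python3 fl.py wrist 9; echo; python3 fl.py top 0
```

```text
px [331. 340.] rect [ 0.2464 -0.132 ] sides [15. 75.] ang [96.8  6.2] heart None
px [238. 298.] rect [0.3528 0.0978] sides [37. 37.] ang [ 89.4 179.9] heart None
px [396. 293.] rect [ 0.3598 -0.2948] sides [42. 44.] ang [ 89.4 177.2] heart [ 0.3593 -0.2986]
px [208. 282.] rect [0.3905 0.1711] sides [50. 52.] ang [89.4  0.4] heart None
px [174. 278.] rect [0.4021 0.2557] sides [45. 33.] ang [176.1  84.3] heart [0.4027 0.255 ]
px [402. 238.] rect [ 0.4986 -0.3165] sides [43. 43.] ang [ 89.5 177.1] heart [ 0.4983 -0.32  ]
px [324. 130.] rect [ 0.7831 -0.1273] sides [31. 38.] ang [ 89.6 178.5] heart None
px [438. 138.] rect [0.4163 0.4443] sides [44. 44.] ang [142.9  55.5] heart None
px [249. 105.] rect [0.4032 0.2576] sides [45. 34.] ang [175.   88.4] heart [0.4032 0.2578]
px [178.  90.] rect [0.3964 0.1901] sides [46. 48.] ang [95.5  1.5] heart None
px [104.  41.] rect [0.3604 0.1232] sides [35. 35.] ang [117.9  28.3] heart None
Traceback (most recent call last):
  File "fl.py", line 4, in <module>
    n,i=sys.argv[1:3];im=cv2.imread(f'pics/{n}{i}.png');c=pickle.load(open(f'pics/{n}{i}.pkl','rb'))
                                                                      ~~~~^^^^^^^^^^^^^^^^^^^^^^^^^
FileNotFoundError: [Errno 2] No such file or directory: 'pics/top0.pkl'
```

Flower 0 was knocked: it is now at (0.403, 0.258) with yaw about −4.5°. Both views agree, so I'll grasp it.

```bash
python3 d.py .4032 .2577 .038 175.5
```

```text
t 26.9833 p [0.4874 0.2969 0.2246] yaw -174.51 tilt [ 0.  0. -1.] F [ 0.2 -0.4 -0.2] w 0.08 gf 0.0
station [ -8. 281.]
units [ 2.694 -1.522  6.221] turn z -70.002
```

```bash
python3 -m inch '{"plan":[[0,0,0,0,0,1,64],[0,0,0,0,0,1,64],[0.9,-0.5,0,0,0,0,64],[0.9,-0.5,0,0,0,0,64],[0.89,-0.52,0,0,0,0,64],[0,0,0.9,0,0,0,64],[0,0,0.9,0,0,0,64],[0,0,0.9,0,0,0,64],[0,0,0.9,0,0,0,64],[0,0,0.9,0,0,0,64],[0,0,0.7,0,0,0,64],[0,0,0.6,0,0,0,64],[0,0,0.4,0,0,0,64],[0,0,0,0,0,0,64],[0,0,0,0,0,0,64]]}'; python3 d.py .4032 .2577 .038 175.5; python3 -m inch '{"plan":[[0,0,0,0,0,0,28],[0,0,0,0,0,0,28],[0,0,0,0,0,0,28],[0,0,0,0,0,0,28],[0,0,0,0,0,0,28],[0,0,0,0,0,0,28],[0,0,0,0,0,0,28],[0,0,0,0,0,0,28]]}'; python3 d.py; python3 -m inch '{"plan":[[0,0,-0.3,0,0,0,28],[0,0,-0.9,0,0,0,28],[0,0,-0.9,0,0,0,28],[0,0,-0.9,0,0,0,28],[0,0,-0.9,0,0,0,28],[0,0,-0.9,0,0,-0.65,28],[0,0,-0.7,0,0,-0.65,28],[0,0,0,0,0,-0.66,28],[0,0,0,0,0,0,28]]}'; python3 d.py s -.085 -.006 .06 185.3
```

```text
time_s: 28.23
ee_pos: [0.4028, 0.2576, 0.0386]
tool_rot: [-0.124, -3.138, 0.0]
wrist_force: [-0.3, -0.7, 0.4]
grip_width: 0.064
gripper_force: 0.0
t 28.2333 p [0.4028 0.2576 0.0386] yaw 175.49 tilt [-0.001 -0.    -1.   ] F [-0.3 -0.7  0.4] w 0.064 gf 0.0
station [-95.8 249.7]
units [-0.012  0.006  0.021] turn z -0.002
time_s: 28.9
ee_pos: [0.4041, 0.2579, 0.0402]
tool_rot: [0.124, 3.136, 0.002]
wrist_force: [-0.7, -0.4, 5.9]
grip_width: 0.0328
gripper_force: 70.2
t 28.9 p [0.4041 0.2579 0.0402] yaw 175.49 tilt [ 0.003  0.001 -1.   ] F [-0.7 -0.4  5.9] w 0.0328 gf 70.1595139503479
station [-94.5 249.9]
time_s: 29.65
ee_pos: [0.4036, 0.2577, 0.2059]
tool_rot: [-0.149, 3.135, 0.002]
wrist_force: [0.2, 0.4, -1.5]
grip_width: 0.0326
gripper_force: 69.3
t 29.65 p [0.4036 0.2577 0.2059] yaw -174.57 tilt [ 0.003  0.001 -1.   ] F [ 0.2  0.4 -1.5] w 0.0326 gf 69.25314545631409
station [-95.  249.7]
units [-0.334 -8.524  4.862] turn z -71.974
```

```bash
python3 -m inch '{"plan":[[0,-0.6,0,0,0,0,28],[0,-0.9,0,0,0,0,28],[0,-0.9,0,0,0,0,28],[0,-0.9,0,0,0,0,28],[0,-0.9,0,0,0,0,28],[0,-0.9,0,0,0,0,28],[0,-0.9,0,0,0,0,28],[0,-0.9,0,0,0,0,28],[0,-0.9,0,0,0,0,28],[0,-0.7,0.3,0,0,0,28],[0,0,0.9,0,0,0,28],[0,0,0.9,0,0,0,28],[0,0,0.9,0,0,0,28],[0,0,0.9,0,0,0,28],[0,0,0.6,0,0,0,28],[0,0,0.4,0,0,0,28],[0,0,0,0,0,0,28],[0,0,0,0,0,0,28],[0,0,0,0,0,0,28]]}'; python3 d.py s -.085 -.006 .0494 185.3; python3 look.py 10 wrist; python3 fl.py wrist 10
```

```text
time_s: 31.23
ee_pos: [0.427, 0.0034, 0.0578]
tool_rot: [-0.144, 3.137, -0.001]
wrist_force: [-0.0, 0.5, -0.7]
grip_width: 0.0327
gripper_force: 69.6
t 31.2333 p [0.427  0.0034 0.0578] yaw -174.74 tilt [ 0.002 -0.    -1.   ] F [-0.   0.5 -0.7] w 0.0327 gf 69.58935141563416
station [-95.2  -5.7]
units [-0.34  -0.012  0.279] turn z -72.008
{'time_s': 31.2833, 'ee_pos': array([0.4272685 , 0.00329392, 0.05800516]), 'tool_rot': array([-1.44210417e-01,  3.13622604e+00, -7.88440746e-04]), 'grip_width': 0.03275209964334004}
px [281. 287.] rect [0.44   0.0044] sides [45. 59.] ang [96.5  8.6] heart [0.4393 0.0048]
px [547. 216.] rect [0.3903 0.1255] sides [11. 37.] ang [95.2 18.8] heart None
px [474. 130.] rect [0.3552 0.0814] sides [30. 30.] ang [143.   56.6] heart None
```

```bash
python3 -m inch '{"plan":[[0,0,0.15,0,0,0,28],[0,0,0.13,0,0,0,28],[0,0,0,0,0,0,28],[-0.3,0,0,0,0,0,28],[-0.3,0,0,0,0,0,28],[-0.2,0,0,0,0,0,28],[-0.2,0,0,0,0,0,28],[-0.2,0,0,0,0,0,28],[0,0,0,0,0,0,28],[0,0,0,0,0,0,28]]}'; python3 d.py s 0 -.006 .0494 185.3
```

```text
time_s: 32.12
ee_pos: [0.4627, 0.0069, 0.0483]
tool_rot: [-0.145, 3.137, 0.0]
wrist_force: [1.0, 0.3, 0.7]
grip_width: 0.0328
gripper_force: 69.8
t 32.1167 p [0.4627 0.0069 0.0483] yaw -174.7 tilt [ 0.001  0.    -1.   ] F [1.  0.3 0.7] w 0.0328 gf 69.81559753417969
station [-59.3  -5.5]
units [-1.978 -0.018 -0.038] turn z -72.0
```

```bash
python3 -m inch '{"plan":[[-0.1,0,-0.02,0,0,0,28],[-0.2,0,0,0,0,0,28],[-0.2,0,0,0,0,0,28],[-0.2,0,0,0,0,0,28],[-0.2,0,0,0,0,0,28],[0,0,0,0,0,0,28]]}'; python3 d.py; python3 -m inch '{"plan":[[-0.2,0,0,0,0,0,28],[-0.2,0,0,0,0,0,28],[-0.2,0,0,0,0,0,28],[-0.1,0,0,0,0,0,28],[0,0,0,0,0,0,28],[0,0,0,0,0,0,28]]}'; python3 d.py  s 0 -.006 .0494 185.3
```

```text
time_s: 32.62
ee_pos: [0.4902, 0.0094, 0.0487]
tool_rot: [-0.145, 3.138, 0.0]
wrist_force: [-0.0, -0.1, -0.9]
grip_width: 0.0329
gripper_force: 69.7
t 32.6167 p [0.4902 0.0094 0.0487] yaw -174.71 tilt [ 0.001  0.    -1.   ] F [-0.  -0.1 -0.9] w 0.0329 gf 69.72004652023315
station [-31.8  -5.5]
time_s: 33.12
ee_pos: [0.5106, 0.0112, 0.049]
tool_rot: [-0.145, 3.137, 0.0]
wrist_force: [1.0, -0.1, 2.0]
grip_width: 0.0328
gripper_force: 69.8
t 33.1167 p [0.5106 0.0112 0.049 ] yaw -174.71 tilt [ 0.001  0.    -1.   ] F [ 1.  -0.1  2. ] w 0.0328 gf 69.83360409736633
station [-11.3  -5.5]
units [-0.375 -0.015 -0.012] turn z -72.002
```

```bash
python3 -m inch '{"plan":[[-0.1,0,0,0,0,0,28],[-0.1,0,0,0,0,0,28],[-0.1,0,0,0,0,0,28],[-0.07,0,0,0,0,0,28],[0,0,0,0,0,0,28],[0,0,0,0,0,0,28]]}'; python3 d.py; python3 -m inch '{"plan":[[-0.06,0,0,0,0,0,28],[0,0,0,0,0,0,28],[0,0,0,0,0,0,28]]}'; python3 d.py  s 0 -.006 .0494 185.3
```

```text
time_s: 33.62
ee_pos: [0.5209, 0.0124, 0.0484]
tool_rot: [0.145, -3.138, -0.001]
wrist_force: [0.6, -0.6, -0.5]
grip_width: 0.0328
gripper_force: 69.8
t 33.6167 p [0.5209 0.0124 0.0484] yaw -174.71 tilt [-0.001  0.    -1.   ] F [ 0.6 -0.6 -0.5] w 0.0328 gf 69.75796222686768
station [-0.9 -5.4]
time_s: 33.87
ee_pos: [0.5226, 0.0125, 0.0485]
tool_rot: [0.145, -3.138, -0.0]
wrist_force: [-0.3, 0.4, -1.1]
grip_width: 0.0329
gripper_force: 69.7
t 33.8667 p [0.5226 0.0125 0.0485] yaw -174.72 tilt [-0.  0. -1.] F [-0.3  0.4 -1.1] w 0.0329 gf 69.74029898643494
station [ 0.8 -5.4]
units [ 0.028 -0.02  -0.029] turn z -72.003
```

```bash
python3 -m inch '{"plan":[[-0.05,0,0,0,0,0,28],[0,0,0,0,0,0,28],[0,0,0,0,0,0,28]]}'|grep force; python3 d.py; python3 -m inch '{"plan":[[-0.05,0,0,0,0,0,28],[0,0,0,0,0,0,28],[0,0,0,0,0,0,28]]}'|grep force; python3 d.py
```

```text
wrist_force: [-4.1, 0.3, 1.7]
gripper_force: 69.8
t 34.1167 p [0.5237 0.0127 0.0485] yaw -174.72 tilt [-0.001  0.    -1.   ] F [-4.1  0.3  1.7] w 0.0327 gf 69.75882768630981
station [ 1.9 -5.3]
wrist_force: [-12.4, -1.1, 7.6]
gripper_force: 70.5
t 34.3667 p [0.524  0.0127 0.0484] yaw -174.73 tilt [-0.004 -0.    -1.   ] F [-12.4  -1.1   7.6] w 0.033 gf 70.48962593078613
station [ 2.2 -5.3]
```

```bash
python3 -m inch '{"plan":[[0.11,0,0,0,0,0,28],[0,0,0,0,0,0,28],[0,0,0,0,0,0,28]]}'|grep force; python3 d.py; python3 -m inch '{"plan":[[0,0,0,0,0,0,46],[0,0,0,0,0,0,46],[0,0,0,0,0,0,46],[0,0,-0.5,0,0,0,46],[0,0,-0.9,0,0,0,46],[0,0,-0.9,0,0,0,46],[0,0,-0.9,0,0,0,46],[0,0,-0.9,0,0,0,46],[0,0,-0.9,0,0,0,46],[0,-0.88,-0.9,0,0,0,46],[0,-0.88,0,0,0,0,46],[0,-0.88,0,0,0,0,46],[0,-0.88,0,0,0,0,64],[0,-0.88,0,0,0,0,64],[0,-0.88,0,0,0,0,64],[0,-0.88,0,0,0,0,64],[0,-0.88,0,0,0,0,64],[0.1,-0.88,0,0,0,0,64],[0.1,-0.88,0,0,0,0,64]]}'; python3 -m inch '{"plan":[[0,0,0,0,0,0,64],[0,0,0,0,0,0,64],[0,0,0,0,0,0,64]]}'|grep time; python3 look.py 11 wrist top; python3 fl.py top 11; python3 fl.py wrist 11;python3 d.py
```

```text
wrist_force: [0.2, 0.4, -1.2]
gripper_force: 69.5
t 34.6167 p [0.5229 0.0124 0.0489] yaw -174.72 tilt [ 0.001  0.    -1.   ] F [ 0.2  0.4 -1.2] w 0.0328 gf 69.54928994178772
station [ 1.1 -5.5]
time_s: 36.2
ee_pos: [0.5409, -0.2524, 0.2257]
tool_rot: [-0.145, 3.138, 0.0]
wrist_force: [0.5, -0.7, 0.4]
grip_width: 0.0637
gripper_force: 0.0
time_s: 36.45
{'time_s': 36.55, 'ee_pos': array([ 0.54102266, -0.25001694,  0.22580848]), 'tool_rot': array([-1.46450199e-01,  3.13798296e+00,  5.74346120e-04]), 'grip_width': 0.06365988729382387}
px [238. 298.] rect [0.3528 0.0978] sides [37. 37.] ang [ 89.4 179.9] heart None
px [208. 282.] rect [0.3905 0.1711] sides [50. 52.] ang [89.4  0.4] heart None
px [101. 273.] rect [0.4173 0.4382] sides [41. 42.] ang [136.1  45.8] heart None
px [324. 130.] rect [ 0.7844 -0.1274] sides [41. 31.] ang [178.7  89.6] heart None
px [520. 309.] rect [0.6493 0.0359] sides [88. 19.] ang [95.2 18.7] heart None
px [540. 186.] rect [0.509  0.0137] sides [78. 38.] ang [16.9 95.2] heart [0.5241 0.0212]
px [220. 148.] rect [ 0.499  -0.3152] sides [45. 39.] ang [169.9  84.3] heart [ 0.4992 -0.3174]
t 36.55 p [ 0.541  -0.25    0.2258] yaw -174.66 tilt [ 0.  0. -1.] F [-0.5 -0.1  1.4] w 0.0637 gf 0.0
station [  -5.1 -268.5]
```

```bash
python3 d.py .4985 -.3167 .038 173
```

```text
t 36.55 p [ 0.541  -0.25    0.2258] yaw -174.66 tilt [ 0.  0. -1.] F [-0.5 -0.1  1.4] w 0.0637 gf 0.0
station [  -5.1 -268.5]
units [ 1.136 -2.379  6.26 ] turn z -69.531
```

Next I'll grasp flower 1, lift it and realign the yaw. The bay0 entry comes after that.

```bash
python3 -m inch '{"plan":[[0,0,0,0,0,0.82,64],[0,0,0,0,0,0.82,64],[0,0,0,0,0,0.83,64],[0.4,-0.8,0,0,0,0,64],[0.4,-0.8,0,0,0,0,64],[0.34,-0.78,0,0,0,0,64],[0,0,0.9,0,0,0,64],[0,0,0.9,0,0,0,64],[0,0,0.9,0,0,0,64],[0,0,0.9,0,0,0,64],[0,0,0.9,0,0,0,64],[0,0,0.7,0,0,0,64],[0,0,0.6,0,0,0,64],[0,0,0.45,0,0,0,64],[0,0,0,0,0,0,64],[0,0,0,0,0,0,64]]}'|grep force; python3 d.py .4985 -.3167 .038 173; python3 -m inch '{"plan":[[0,0,0,0,0,0,28],[0,0,0,0,0,0,28],[0,0,0,0,0,0,28],[0,0,0,0,0,0,28],[0,0,0,0,0,0,28],[0,0,0,0,0,0,28],[0,0,0,0,0,0,28],[0,0,0,0,0,0,28]]}'|grep force; python3 d.py; python3 -m inch '{"plan":[[0,0,-0.3,0,0,0,28],[0,0,-0.9,0,0,0,28],[0,0,-0.9,0,0,-0.8,28],[0,0,-0.9,0,0,-0.8,28],[0,0,-0.9,0,0,-0.87,28],[0,0,0,0,0,0,28],[0,0,0,0,0,0,28]]}'|grep grip; python3 d.py s -.095 -.174 .06 185.3
```

```text
wrist_force: [0.7, -0.8, -0.1]
gripper_force: 0.0
t 37.8833 p [ 0.4982 -0.3169  0.0382] yaw 172.98 tilt [-0.     0.001 -1.   ] F [ 0.7 -0.8 -0.1] w 0.0643 gf 0.0
station [ -54.  -331.2]
units [-0.01   0.009  0.006] turn z -0.004
wrist_force: [0.2, 0.7, 7.0]
gripper_force: 70.7
t 38.55 p [ 0.4991 -0.3185  0.04  ] yaw 172.94 tilt [ 0.002 -0.002 -1.   ] F [0.2 0.7 7. ] w 0.033 gf 70.74353098869324
station [ -53.2 -332.8]
grip_width: 0.0328
gripper_force: 69.7
t 39.1333 p [ 0.499  -0.3186  0.1578] yaw -174.74 tilt [ 0.003 -0.003 -1.   ] F [-0.6  0.9 -1.7] w 0.0328 gf 69.71605181694031
station [ -53.3 -332.9]
units [1.39  5.295 3.258] turn z -72.009
```

```bash
python3 -m inch '{"plan":[[0.25,0.8,0,0,0,0,28],[0.25,0.9,0,0,0,0,28],[0.25,0.9,0,0,0,0,28],[0.25,0.9,0,0,0,0,28],[0.25,0.9,0,0,0,0,28],[0.14,0.9,0,0,0,0,28],[0,0,0.9,0,0,0,28],[0,0,0.9,0,0,0,28],[0,0,0.9,0,0,0,28],[0,0,0.5,0,0,0,28],[0,0,0.2,0,0,0,28],[0,0,0,0,0,0,28],[0,0,0,0,0,0,28],[0,0,0,0,0,0,28]]}'|grep force; python3 d.py s 0 -.174 .0488 185.3
```

```text
wrist_force: [1.3, -0.5, -1.6]
gripper_force: 70.1
t 40.3 p [ 0.4426 -0.1636  0.0543] yaw -174.73 tilt [ 0.001 -0.001 -1.   ] F [ 1.3 -0.5 -1.6] w 0.0331 gf 70.0640344619751
station [ -95.2 -173.4]
units [-3.172 -0.02   0.185] turn z -72.007
```

```bash
python3 -m inch '{"plan":[[0,0,0.1,0,0,0,28],[0,0,0.08,0,0,0,28],[0,0,0,0,0,0,28],[-0.3,0,0,0,0,0,28],[-0.3,0,0,0,0,0,28],[-0.2,0,0,0,0,0,28],[-0.2,0,0,0,0,0,28],[-0.2,0,0,0,0,0,28],[-0.2,0,0,0,0,0,28],[0,0,0,0,0,0,28]]}'|grep force; python3 d.py;  python3 -m inch '{"plan":[[-0.2,0,0,0,0,0,28],[-0.2,0,0,0,0,0,28],[-0.2,0,0,0,0,0,28],[-0.2,0,0,0,0,0,28],[-0.2,0,0,0,0,0,28],[-0.2,0,0,0,0,0,28],[-0.15,0,0,0,0,0,28],[0,0,0,0,0,0,28],[0,0,0,0,0,0,28]]}'|grep force; python3 d.py s 0 -.174 .0488 185.3
```

```text
wrist_force: [1.6, -0.5, 1.9]
gripper_force: 70.3
t 41.1333 p [ 0.4849 -0.1593  0.0479] yaw -174.69 tilt [ 0.001  0.    -1.   ] F [ 1.6 -0.5  1.9] w 0.0332 gf 70.342036485672
station [ -52.7 -173. ]
wrist_force: [2.2, 0.6, 3.7]
gripper_force: 70.4
t 41.8833 p [ 0.525  -0.1556  0.048 ] yaw -174.69 tilt [ 0.001  0.    -1.   ] F [2.2 0.6 3.7] w 0.0331 gf 70.4426622390747
station [ -12.4 -173. ]
units [-0.413 -0.034 -0.025] turn z -71.998
```

Going smoothly. Next I'll push to home, check for the stop, back off, and release.

```bash
python3 -m inch '{"plan":[[-0.1,0,-0.02,0,0,0,28],[-0.1,0,0,0,0,0,28],[-0.1,0,0,0,0,0,28],[-0.1,0,0,0,0,0,28],[0,0,0,0,0,0,28],[0,0,0,0,0,0,28]]}'|grep -w wrist_force; python3 d.py|tail -1; for i in 1; do python3 -m inch '{"plan":[[-0.05,0,0,0,0,0,28],[0,0,0,0,0,0,28],[0,0,0,0,0,0,28]]}'|grep force; python3 d.py|tail -1; python3 -m inch '{"plan":[[-0.04,0,0,0,0,0,28],[0,0,0,0,0,0,28],[0,0,0,0,0,0,28]]}'|grep -w wrist_force; python3 d.py|tail -1; done
```

```text
wrist_force: [0.4, -0.0, 0.1]
station [  -1.2 -172.7]
wrist_force: [0.5, -0.2, -1.9]
gripper_force: 70.0
station [ 1.000e-01 -1.727e+02]
wrist_force: [-0.4, -0.2, -1.5]
station [   1.4 -172.8]
```

```bash
python3 -m inch '{"plan":[[-0.05,0,0,0,0,0,28],[0,0,0,0,0,0,28],[0,0,0,0,0,0,28]]}'|grep -w wrist_force; python3 d.py|tail -1; python3 -m inch '{"plan":[[-0.05,0,0,0,0,0,28],[0,0,0,0,0,0,28],[0,0,0,0,0,0,28]]}'|grep -w wrist_force; python3 d.py|tail -1
```

```text
wrist_force: [-8.3, -0.7, 3.9]
station [   1.6 -172.8]
wrist_force: [-15.1, -0.9, 10.4]
station [   1.8 -172.8]
```

```bash
python3 -m inch '{"plan":[[0.147,0,0,0,0,0,28],[0,0,0,0,0,0,28],[0,0,0,0,0,0,28]]}'|grep -w wrist_force; python3 d.py|tail -1; python3 -m inch '{"plan":[[0,0,0,0,0,0,46],[0,0,0,0,0,0,46],[0,0,0,0,0,0,46],[0,0,-0.5,0,0,0,46],[0,0,-0.9,0,0,0,46],[0,0,-0.9,0,0,0,46],[0,0,-0.9,0,0,0,46],[0,0,-0.9,0,0,0,46],[0,0,-0.9,0,0,0,46],[0.5,-0.4,-0.9,0,0,0,46],[0.6,-0.6,0,0,0,0,64],[0.6,-0.6,0,0,0,0,64],[0.6,-0.6,0,0,0,0,64],[0.6,-0.6,0,0,0,0,64],[0.6,-0.4,0,0,0,0,64],[0,0,0,0,0,0,64],[0,0,0,0,0,0,64],[0,0,0,0,0,0,64]]}'|grep -w time_s; python3 look.py 12 wrist top; python3 fl.py top 12; python3 fl.py wrist 12;python3 d.py
```

```text
wrist_force: [-0.8, -0.9, -1.4]
station [   0.3 -172.9]
time_s: 45.13
{'time_s': 45.2333, 'ee_pos': array([ 0.44217768, -0.25909844,  0.22540211]), 'tool_rot': array([-1.46318714e-01,  3.13790417e+00,  3.84627655e-04]), 'grip_width': 0.06434095949086312}
px [238. 298.] rect [0.3528 0.0978] sides [37. 37.] ang [ 89.4 179.9] heart None
px [208. 282.] rect [0.3905 0.1711] sides [50. 52.] ang [89.4  0.4] heart None
px [101. 273.] rect [0.4173 0.4382] sides [41. 42.] ang [136.1  45.8] heart None
px [324. 130.] rect [ 0.7831 -0.1273] sides [31. 38.] ang [ 89.6 178.5] heart None
px [525. 272.] rect [0.5062 0.0181] sides [88. 44.] ang [13.9 92.5] heart [0.5276 0.0225]
px [479. 267.] rect [ 0.5042 -0.0342] sides [73. 29.] ang [ 6.6 86.5] heart None
px [437. 268.] rect [ 0.5099 -0.0804] sides [74. 38.] ang [ 5.5 87.8] heart None
px [336. 267.] rect [ 0.5185 -0.1913] sides [25. 73.] ang [95.3  8.5] heart None
px [251. 108.] rect [ 0.3598 -0.2959] sides [44. 35.] ang [174.3  87.7] heart [ 0.3597 -0.2962]
px [430.  42.] rect [ 0.2894 -0.1369] sides [70. 32.] ang [ 6.2 91. ] heart None
t 45.2333 p [ 0.4422 -0.2591  0.2254] yaw -174.66 tilt [ 0.  0. -1.] F [-0.8 -0.   0.8] w 0.0643 gf 0.0
station [-104.4 -268.4]
```

Flower 2 is at (0.360, −0.296), yaw −4°, and has not moved. Its bay will have a neighbouring flower, so I'll grip this one across x with a quarter turn to keep the fingers clear.

```bash
python3 -m inch '{"plan":[[0,0,0,0,0,1,74],[0,0,0,0,0,1,74],[0,0,0,0,0,1,74],[0,0,0,0,0,1,74],[0,0,0,0,0,1,74],[0,0,0,0,0,1,74],[0,0,0,0,0,1,74],[0,0,0,0,0,1,74],[0,0,0,0,0,1,74],[0,0,0,0,0,1,74],[0,0,0,0,0,1,74],[0,0,0,0,0,1,74],[0,0,0,0,0,1,74],[0,0,0,0,0,1,74],[0,0,0,0,0,1,74],[0,0,0,0,0,1,74],[0,0,0,0,0,1,74],[0,0,0,0,0,1,74],[0,0,0,0,0,1,74],[0,0,0,0,0,0.87,74]]}'|grep -w time_s; python3 -m inch '{"plan":[[0,0,0,0,0,0,74],[0,0,0,0,0,0,74]]}'|grep -w time_s;  python3 d.py .3598 -.296 .038 86
```

```text
time_s: 46.9
time_s: 47.07
t 47.0667 p [ 0.4421 -0.2591  0.2253] yaw 86.13 tilt [ 0.  0. -1.] F [ 0.9  0.2 -0.4] w 0.0741 gf 0.0
station [-104.5 -268.4]
units [-1.418 -2.65   6.244] turn z 0.027
```

```bash
python3 -m inch '{"plan":[[-0.47,-0.88,0,0,0,0,70],[-0.47,-0.88,0,0,0,0,70],[-0.48,-0.89,0,0,0,0,70],[0,0,0.9,0,0,0,70],[0,0,0.9,0,0,0,70],[0,0,0.9,0,0,0,70],[0,0,0.9,0,0,0,70],[0,0,0.9,0,0,0,70],[0,0,0.7,0,0,0,70],[0,0,0.6,0,0,0,70],[0,0,0.44,0,0,0,70],[0,0,0,0,0,0,70],[0,0,0,0,0,0,70]]}'|grep -w wrist_force; python3 d.py .3598 -.296 .038 86; python3 -m inch '{"plan":[[0,0,0,0,0,0,36],[0,0,0,0,0,0,36],[0,0,0,0,0,0,36],[0,0,0,0,0,0,36],[0,0,0,0,0,0,36],[0,0,0,0,0,0,36],[0,0,0,0,0,0,36],[0,0,0,0,0,0,36]]}'|grep force; python3 d.py; python3 -m inch '{"plan":[[0,0,-0.3,0,0,0,36],[0,0,-0.9,0,0,0,36],[0,0,-0.9,0,0,-0.9,36],[0,0,-0.9,0,0,-0.96,36],[0,0,-0.9,0,0,0,36],[0,0,0,0,0,0,36],[0,0,0,0,0,0,36]]}'|grep grip; python3 d.py s -.095 -.118 .06 95.3
```

```text
wrist_force: [0.2, -0.5, -0.4]
t 48.15 p [ 0.3592 -0.2958  0.0379] yaw 86.06 tilt [-0.001  0.001 -1.   ] F [ 0.2 -0.5 -0.4] w 0.0701 gf 0.0
station [-190.4 -297.3]
units [-0.004  0.021 -0.003] turn z 0.012
wrist_force: [0.8, -0.7, 7.3]
gripper_force: 71.8
t 48.8167 p [ 0.3601 -0.2975  0.0398] yaw 85.96 tilt [ 0.002 -0.002 -1.   ] F [ 0.8 -0.7  7.3] w 0.043 gf 71.79745316505432
station [-189.7 -299. ]
grip_width: 0.0431
gripper_force: 71.3
t 49.4 p [ 0.36   -0.2974  0.1573] yaw 95.23 tilt [ 0.002 -0.003 -1.   ] F [-0.2 -0.5 -1.9] w 0.0431 gf 71.25673055648804
station [-189.8 -298.9]
units [6.032 3.159 3.244] turn z -0.014
```

```bash
python3 -m inch '{"plan":[[0.8,0.4,0,0,0,0,36],[0.9,0.46,0,0,0,0,36],[0.9,0.46,0,0,0,0,36],[0.9,0.46,0,0,0,0,36],[0.9,0.46,0,0,0,0,36],[0.9,0.46,0,0,0,0,36],[0.73,0.46,0,0,0,0,36],[0,0,0,0,0,0,36],[0,0,0.9,0,0,0,36],[0,0,0.9,0,0,0,36],[0,0,0.9,0,0,0,36],[0,0,0.5,0,0,0,36],[0,0,0.2,0,0,0,36],[0,0,0,0,0,0,36],[0,0,0,0,0,0,36],[0,0,0,0,0,0,36]]}'|grep force; python3 d.py s 0 -.1186 .0482 95.3; python3 look.py 13 wrist; python3 fl.py wrist 13
```

```text
wrist_force: [0.5, -0.8, -0.8]
gripper_force: 71.3
t 50.7333 p [ 0.4378 -0.1081  0.0544] yaw 95.22 tilt [ 0.001 -0.001 -1.   ] F [ 0.5 -0.8 -0.8] w 0.0426 gf 71.34524703025818
station [ -94.8 -117.7]
units [-0.03   3.159  0.205] turn z -0.015
{'time_s': 50.7833, 'ee_pos': array([ 0.43800143, -0.10818657,  0.05451292]), 'tool_rot': array([2.11656216e+00, 2.31908219e+00, 9.41439772e-04]), 'grip_width': 0.042818910031140474}
px [282. 290.] rect [ 0.4393 -0.1191] sides [48. 46.] ang [ 6.1 98.5] heart [ 0.4393 -0.118 ]
px [ 35. 257.] rect [ 0.321  -0.1116] sides [33. 31.] ang [ 7.6 86.9] heart None
px [518.  24.] rect [0.521  0.0054] sides [31. 17.] ang [  5.2 108.8] heart None
```

View pics/wrist13.png

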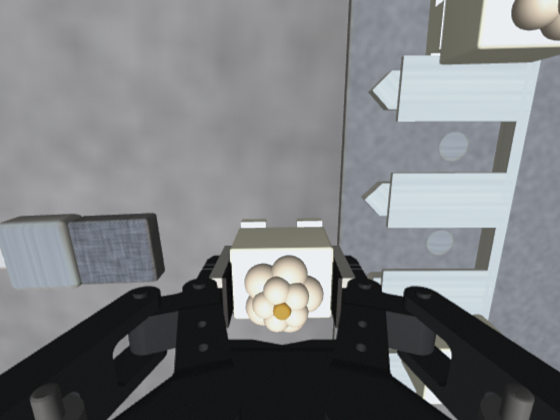

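The flower former is held squarely at (282,283), with rail-1's left nose at (365,198). I'll check the lateral alignment numerically.

```bash
python3 - <<'E'
from h import *;import pickle
c=pickle.load(open('pics/wrist13.pkl','rb'))
a=.0925716;Rs=np.array([[np.cos(a),-np.sin(a)],[np.sin(a),np.cos(a)]])
S=lambda u,v,z:((ray('',u,v,z,c)[:2]-(.5213,.0178))@Rs*1e3).round(1)
print('blk',S(282,248,.058),S(282,317,.058),S(231,283,.058),S(333,283,.058),'noses',S(369,92,.019),S(362,199,.019),'foot',S(282,221,.0205), 'lipgap',S(440,228,.019),S(440,271,.019))
E
```

```text
blk [ -94. -100.] [ -94.1 -133.4] [-116.3 -116.3] [ -71.8 -116.4] noses [-51.2 -34.1] [-51.  -87.9] foot [-94.  -99.7] lipgap [  -6.8 -104.4] [  -3.3 -130.4]
```

```bash
python3 -m inch '{"plan":[[-0.02,0,0.1,0,0,0,36],[0,0,0.09,0,0,0,36],[0,0,0,0,0,0,36],[0,0.3,0,0,0,0,36],[0,0.3,0,0,0,0,36],[0,0.2,0,0,0,0,36],[0,0.2,0,0,0,0,36],[0,0.2,0,0,0,0,36],[0,0.2,0,0,0,0,36],[0,0,0,0,0,0,36]]}'|grep force; python3 d.py;  python3 -m inch '{"plan":[[0,0.2,0,0,0,0,36],[0,0.2,0,0,0,0,36],[0,0.2,0,0,0,0,36],[0,0.2,0,0,0,0,36],[0,0.2,0,0,0,0,36],[0,0.2,0,0,0,0,36],[0,0.15,0,0,0,0,36],[0,0,0,0,0,0,36],[0,0,0,0,0,0,36]]}'|grep force; python3 d.py s 0 -.1186 .0482 95.3
```

```text
wrist_force: [1.9, 0.4, 2.6]
gripper_force: 73.8
t 51.6167 p [ 0.4804 -0.1046  0.0479] yaw 95.25 tilt [ 0.002 -0.    -1.   ] F [1.9 0.4 2.6] w 0.0429 gf 73.82139444351196
station [ -52.1 -118.1]
wrist_force: [1.4, 1.4, 4.4]
gripper_force: 73.9
t 52.3667 p [ 0.5202 -0.1008  0.0479] yaw 95.25 tilt [ 0.002  0.    -1.   ] F [1.4 1.4 4.4] w 0.0427 gf 73.88400077819824
station [ -12.1 -118. ]
units [-0.019  0.403 -0.01 ] turn z -0.01
```

Now push to the stop in small steps.

```bash
python3 -m inch '{"plan":[[0,0.1,-0.02,0,0,0,36],[0,0.1,0,0,0,0,36],[0,0.1,0,0,0,0,36],[0,0.07,0,0,0,0,36],[0,0,0,0,0,0,36],[0,0,0,0,0,0,36]]}'|grep -w wrist_force; python3 d.py|tail -1; python3 -m inch '{"plan":[[0,0.05,0,0,0,0,36],[0,0,0,0,0,0,36],[0,0,0,0,0,0,36]]}'|grep -w wrist_force; python3 d.py|tail -1; python3 -m inch '{"plan":[[0,0.04,0,0,0,0,36],[0,0,0,0,0,0,36],[0,0,0,0,0,0,36]]}'|grep -w wrist_force; python3 d.py|tail -1;
```

```text
wrist_force: [-0.1, -0.3, 0.3]
station [  -1.6 -117.8]
wrist_force: [-1.3, 0.2, 1.2]
station [  -0.4 -117.8]
wrist_force: [-1.5, -0.4, 1.7]
station [   0.8 -117.8]
```

```bash
python3 -m inch '{"plan":[[0,0.04,0,0,0,0,36],[0,0,0,0,0,0,36],[0,0,0,0,0,0,36]]}'|grep -w wrist_force; python3 d.py|tail -1; python3 -m inch '{"plan":[[0,0.04,0,0,0,0,36],[0,0,0,0,0,0,36],[0,0,0,0,0,0,36]]}'|grep -w wrist_force; python3 d.py|tail -1;
```

```text
wrist_force: [-8.3, -1.4, 6.1]
station [   1.  -117.7]
wrist_force: [-15.4, -0.7, 12.0]
station [   1.1 -117.7]
```

```bash
python3 -m inch '{"plan":[[0,-0.13,0,0,0,0,36],[0,0,0,0,0,0,36],[0,0,0,0,0,0,36]]}'|grep -w wrist_force; python3 d.py|tail -1; python3 -m inch '{"plan":[[0,0,0,0,0,0,56],[0,0,0,0,0,0,56],[0,0,0,0,0,0,56],[0,0,-0.5,0,0,0,56],[0,0,-0.9,0,0,0,56],[0,0,-0.9,0,0,0,56],[0,0,-0.9,0,0,0,56],[0,0,-0.9,0,0,0,56],[0,0,-0.9,0,0,0,56],[0,0,-0.9,0,0,0,56],[0,0,0,0,0,-1,85],[0,0,0,0,0,-1,85],[0,0,0,0,0,-1,85],[0,0,0,0,0,-1,85],[0,0,0,0,0,-1,85],[0,0,0,0,0,-1,85],[0,0,0,0,0,-1,85],[0,0,0,0,0,-1,85],[0,0,0,0,0,-1,85]]}'|grep -w wrist_force; python3 -m inch '{"plan":[[0,0,0,0,0,-1,85],[0,0,0,0,0,-1,85],[0,0,0,0,0,-1,85],[0,0,0,0,0,-1,85],[0,0,0,0,0,-1,85],[0,0,0,0,0,-1,85],[0,0,0,0,0,-1,85],[0,0,0,0,0,-1,85],[0,0,0,0,0,-1,85],[0,0,0,0,0,0,85],[0,0,0,0,0,0,85]]}'|grep -w time; python3 look.py 14 wrist top; python3 d.py .6216 .1768 .2278 185.3
python3 - <<'E'
from h import *;import pickle
for n,Z in(('top',0),('wrist',0)):
    im=cv2.imread(f'pics/{n}14.png');c=pickle.load(open(f'pics/{n}14.pkl','rb'))
    hsv=cv2.cvtColor(im,cv2.COLOR_BGR2HSV);y=cv2.inRange(hsv,(15,110,130),(32,255,255))
    a=.0925716;Rs=np.array([[np.cos(a),-np.sin(a)],[np.sin(a),np.cos(a)]])
    for k in cv2.findContours(y,0,2)[0]:
        (u,v),_=cv2.minEnclosingCircle(k);
        q=(ray('',u,v,.070,c)[:2]-(.5213,.0178))@Rs*1e3
        if abs(q[0])<30 and -200<q[1]<40: print(n,'heart',q.round(1),cv2.contourArea(k))
E
```

```text
wrist_force: [0.4, 0.7, -1.1]
station [  -0.4 -117.9]
wrist_force: [-0.7, 0.3, -0.3]
{'time_s': 56.7167, 'ee_pos': array([ 0.5317239 , -0.09959695,  0.22509155]), 'tool_rot': array([-1.39384606e-01,  3.13839270e+00,  3.42262112e-04]), 'grip_width': 0.08524004872138088}
t 56.7167 p [ 0.5317 -0.0996  0.2251] yaw -174.91 tilt [ 0.  0. -1.] F [ 0.1 -0.4  1.3] w 0.0852 gf 0.0
station [  -0.5 -117.9]
units [-3.834  8.897 -0.09 ] turn z -72.043
top heart [-1.3 -8.2] 1.0
wrist heart [ 0.8 -4.7] 21.5
wrist heart [   0.4 -116.8] 23.0
wrist heart [   0.6 -172.8] 21.0
```

All three flower hearts line up at their bays. Now back to the knob.

```bash
python3 -m inch '{"plan":[[-0.38,0.89,0,0,0,-0.04,85],[-0.38,0.89,0,0,0,0,85],[-0.38,0.89,0,0,0,0,85],[-0.38,0.89,0,0,0,0,85],[-0.38,0.89,0,0,0,0,85],[-0.38,0.89,0,0,0,0,85],[-0.38,0.89,0,0,0,0,85],[-0.38,0.89,0,0,0,0,85],[-0.38,0.89,0,0,0,0,85],[-0.41,0.89,0,0,0,0,85],[0,0,0,0,0,0,85],[0,0,0,0,0,0,85]]}'|grep -w time_s; python3 d.py .6213 .1768 .124 185.3; python3 -m inch '{"plan":[[0,0,0.8,0,0,0,85],[0,0,0.8,0,0,0,85],[0,0,0.8,0,0,0,85],[0,0,0.6,0,0,0,85],[0,0,0.37,0,0,0,85],[0,0,0,0,0,0,85],[0,0,0,0,0,0,85]]}'|grep -w wrist_force; python3 d.py .6213 .1768 .124 185.3
```

```text
time_s: 57.72
t 57.7167 p [0.6208 0.1783 0.2246] yaw -174.53 tilt [-0.001  0.    -1.   ] F [ 0.2 -0.5  0.7] w 0.0847 gf 0.0
station [113.9 150.6]
units [-0.011 -0.052  3.353] turn z -71.966
wrist_force: [1.1, -0.6, 1.3]
t 58.3 p [0.6207 0.1764 0.1244] yaw -174.63 tilt [-0.  0. -1.] F [ 1.1 -0.6  1.3] w 0.0851 gf 0.0
station [113.7 148.7]
units [-0.02   0.012  0.013] turn z -71.987
```

```bash
python3 -m inch '{"plan":[[0,0,0,0,0,0,20],[0,0,0,0,0,0,20],[0,0,0,0,0,0,20],[0,0,0,0,0,0,20],[0,0,0,0,0,0,20],[0,0,0,0,0,0,20],[0,0,0,0,0,0,20],[0,0,0,0,0,0,20],[0,0,0,0,0,0,20]]}' 60|grep force; python3 d.py; python3 -m inch '{"plan":[[0,0,-0.1,0,0,0,20],[0,0,-0.1,0,0,0,20],[0,0,-0.1,0,0,0,20],[0,0,-0.13,0,0,0,20],[0,0,0,0,0,0,20],[0,0,0,0,0,0,20]]}' |grep force; python3 d.py
```

```text
wrist_force: [-1.4, 0.2, 5.6]
gripper_force: 58.9
t 59.05 p [0.6212 0.1771 0.1249] yaw -174.56 tilt [ 0.001  0.    -1.   ] F [-1.4  0.2  5.6] w 0.0241 gf 58.92056191340089
station [114.2 149.4]
wrist_force: [5.2, 0.6, -6.4]
gripper_force: 59.1
t 59.55 p [0.621  0.1771 0.1367] yaw -174.57 tilt [ 0.  0. -1.] F [ 5.2  0.6 -6.4] w 0.0239 gf 59.0847555315122
station [114.  149.4]
```

```bash
python3 -m inch '{"plan":[[-0.03,-0.15,0,0,0,0,20],[0,-0.3,0,0,0,0,20],[0,-0.4,0,0,0,0,20],[0,-0.4,0,0,0,0,20],[0,-0.4,0,0,0,0,20],[0,-0.4,0,0,0,0,20],[0,-0.4,0,0,0,0,20],[0,-0.4,0,0,0,0,20],[0,-0.4,0,0,0,0,20],[0,-0.4,0,0,0,0,20],[0,0,0,0,0,0,20]]}'|grep -w wrist_force; python3 d.py;python3 -m inch '{"plan":[[0,-0.3,0,0,0,0,20],[0,-0.4,0,0,0,0,20],[0,-0.4,0,0,0,0,20],[0,-0.4,0,0,0,0,20],[0,-0.4,0,0,0,0,20],[0,-0.4,0,0,0,0,20],[0,-0.4,0,0,0,0,20],[0,-0.4,0,0,0,0,20],[0,-0.4,0,0,0,0,20],[0,-0.3,0,0,0,0,20],[0,-0.15,0,0,0,0,20],[0,0,0,0,0,0,20],[0,0,0,0,0,0,20]]}'|grep -w wrist_force; python3 d.py s .114 -.0905 .13 185.3
```

```text
wrist_force: [-4.4, -1.8, -7.0]
t 60.4667 p [0.6318 0.0651 0.1366] yaw -174.68 tilt [-0.001 -0.001 -1.   ] F [-4.4 -1.8 -7. ] w 0.0236 gf 59.372038445435464
station [114.4  36.8]
wrist_force: [-5.4, -2.8, -6.6]
t 61.55 p [ 0.6427 -0.0516  0.1366] yaw -174.63 tilt [-0.002 -0.001 -1.   ] F [-5.4 -2.8 -6.6] w 0.0241 gf 59.54406030010432
station [114.5 -80.3]
units [ 0.017 -0.34   0.22 ] turn z -71.987
```

```bash
python3 -m inch '{"plan":[[0.03,-0.16,0,0,0,0,20],[0,-0.16,0,0,0,0,20],[0,0,0,0,0,0,20],[0,0,0,0,0,0,20],[0,0,0.1,0,0,0,20],[0,0,0.1,0,0,0,20],[0,0,0.05,0,0,0,20],[0,0,0,0,0,0,20],[0,0,0,0,0,0,20]]}'|grep -w wrist_force; python3 d.py s .114 -.0905 .13 185.3
```

```text
wrist_force: [-3.1, -1.0, -5.4]
t 62.3 p [ 0.6434 -0.0595  0.1294] yaw -174.56 tilt [ 0.  0. -1.] F [-3.1 -1.  -5.4] w 0.0236 gf 59.7630595928058
station [114.4 -88.2]
units [ 0.014 -0.076 -0.021] turn z -71.972
```

The pin is in the hole. I'll lower it fully and release.

```bash
python3 -m inch '{"plan":[[0,0,0.1,0,0,0,20],[0,0,0.05,0,0,0,20],[0,0,0.02,0,0,0,20],[0,0,0,0,0,0,20],[0,0,0,0,0,0,20]]}'|grep -w wrist_force; python3 d.py; python3 -m inch '{"plan":[[0,0,0,0,0,0,40],[0,0,0,0,0,0,85],[0,0,0,0,0,0,85],[0,0,0,0,0,0,85],[0,0,0,0,0,0,85],[0,0,-0.6,0,0,0,85],[0,0,-0.8,0,0,0,85],[0,0,-0.8,0,0,0,85],[0,0,-0.8,0,0,0,85],[0,0,-0.8,0,0,0,85],[0.7,0.8,0,0,0,0,85],[0.7,0.8,0,0,0,0,85],[0.7,0.8,0,0,0,0,85],[0.7,0.8,0,0,0,0,85],[0.5,0.9,0,0,0,0,85],[0.5,0.9,0,0,0,0,85],[0,0.9,0,0,0,0,85],[0,0.9,0,0,0,0,85],[0,0.9,0,0,0,0,85],[0,0,0,0,0,0,85]]}'|grep -w wrist_force; python3 d.py; python3 look.py 15 scene top
python3 - <<'E'
import cv2,numpy as np
a=cv2.imread('pics/scene15.png')[90:330,100:480];b=cv2.imread('pics/top15.png')[150:300,80:480]
cv2.imwrite('pics/c15.png',np.vstack([cv2.resize(a,(480,303)),cv2.resize(b,(790,296))[:, :480] if 0 else cv2.resize(b,(480,180))]))
cv2.imwrite('pics/c15.png',np.vstack([cv2.resize(a,(560,354)),cv2.resize(b,(560,210))]))
E
```

```text
wrist_force: [-5.3, -0.5, 0.0]
t 62.7167 p [ 0.6434 -0.0595  0.125 ] yaw -174.56 tilt [ 0.  0. -1.] F [-5.3 -0.5  0. ] w 0.0236 gf 60.246940716169775
station [114.5 -88.2]
wrist_force: [0.4, -0.3, -0.1]
t 64.3833 p [0.5073 0.1634 0.2388] yaw -174.38 tilt [ 0.001  0.002 -1.   ] F [ 0.4 -0.3 -0.1] w 0.085 gf 0.0
station [ -0.5 146.3]
{'time_s': 64.4833, 'ee_pos': array([0.50792347, 0.16048078, 0.23855742]), 'tool_rot': array([-1.52154546e-01,  3.13730590e+00,  2.54972484e-04]), 'grip_width': 0.08535811556570128}
```

View pics/c15.png

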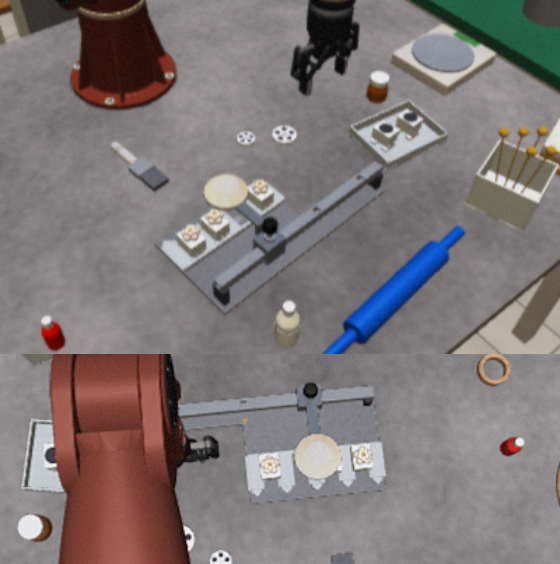

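The picture shows the lamp at the work hole with knob at (270,228), and three flowers on the rails. Both empties are upright in the tray at (385,130) and (410,118), and the bottles and jar are standing. Handing in.

```bash
python3 -c "
from rig import r
print(r.hand_in())"
```

```text
the job is handed in; nothing more can be done
None
```

The job is handed in at about 64 s: both empties stand upright in the tray, all three flowers are home on rails 0, 1 and 3, the lamp is back at the work hole with the plunger down, and neither bottle nor the jar was tipped; no verdict was returned.

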